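Close the test kiln for candling: lid, hasp and vent

ROBOT

A 6-joint arm with a two-finger parallel gripper is mounted at the origin on a cart in front of the work surface, level with it; the furniture and walls round the work are solid. World frame = base frame: x ahead of the robot, y to its left, z up, the work surface at z = 0. Lengths are in m, angles in rad, forces in N, time in s.
With the tool pointing down it reaches from about 0.375 to 0.975 m from the base axis. Payload 3.8 kg.
Tool frame: the origin (TCP) lies midway between the tips of the shut fingers; the grasp point (between the pads) lies 19 mm behind it (robot.grasp_offset is the distance from the TCP to the grasp point, in m); z points along the fingers, y is the direction in which the jaws open and shut (so a half turn about z gives the same grasp; the last joint's range is limited). The gripper opens to 85 mm and grips with 20 to 120 N. Pads are 22 mm wide; open, the fingers measure 114 mm over their backs; the gripper's body (76 mm by 85 mm) begins 54 mm behind the grasp point. The pads swing forward as they close: fully open they stand 13 mm farther back than shut.
Start: joints at [1.073, 0.264, 1.604, -0, 1.274, -0.037], TCP at [0.3, 0.605, 0.231] pointing down, gripper open.
Joint ranges: [-2.63, 2.63], [-0.94, 2.18], [0.31, 2.57], [-1.31, 4.45], [0, 2.66], [-2.55, 2.55]. Speed limits (rad/s): [2.57, 2.57, 3.14, 3.14, 3.14, 3.14].

INTERFACE

Orientations are given as a rotation vector (axis times angle).
In Python, from bench import robot, vision, close_job gives the robot as it stands.
- The arm moves only by the shell command python3 -m jog 'ROWS' [FORCE]. ROWS is JSON, a list of rows, each a list of 5 numbers: the closure, from 0 (fully open) to 1 (shut), then the shift along the world's x, y, z in mm, then the turn about the world's z in degrees. A call has 1 to 5 rows; each row shifts and turns the commanded pose from where the row before left it; what a row does not reach is not made up. A row lasts 1/10 s, in which the tool goes at most 50 mm and 8.59 degrees, less where a joint would pass 70% of its speed; a pose out of reach is approached as far as the arm can. A call is refused whole if a number of a shift passes 50 or a number of a turn 8.59, either way. A call with a gripper value outside its range is refused whole. The fingers move at their own pace and stop on an object; FORCE is the grip in N (left out, the last holds). Time passes only in rows, so rows that do not move let the fingers close. It gives the time, the measured TCP pose, the force and the opening at its end, in the units of the state.
- robot.sense(): the state, without advancing time (a new reading comes with each control period).
- vision.read_camera(name): name is "scene" or "top" or "wrist"; returns a dict with "image" (400x640x3 uint8, red, green, blue), "fx", "fy", "cx", "cy" (pixels), "rvec" (rotation vector, rad) and "tvec" (3), from world to camera coordinates, as OpenCV has them. Camera axes: x right, y down, z forward; pixel columns grow to the right and rows downward; lengths in m; the calibration is good to about 2 mm. A picture is of the moment at which its call begins. There is no depth.
- close_job(): hands the job in, once; it reports no verdict.
The state is a dict: "time_s": time; "joint_pos": joint angles; "qd": joint speeds; "tau": joint torques, N m; "tool_pos": TCP position; "eef_rot": TCP orientation; "wrist_force": force on the tool from outside, world axes, zero at the start; "moment": the same for the moment, N m; "opening": finger opening in m.
Only numpy, scipy, OpenCV 4.12 (cv2) and the standard library are available. Lean on these libraries where they do the work, as an engineer would, in place of code of your own. Each camera call takes 0.05 s, during which the arm holds its last target.

TASK

The greenware bowl is loaded, so get the little test kiln ready for its slow drying heat: lower the lid gently until it is fully shut, then swing the hasp on its front down over the staple until the strap lies flat. Swing the vent cover on top of the lid aside on its pin as well, so that the port is wide open, and leave the bowl, pots and tiles as they stand.

Things in the scene. Friction and masses are not known exactly. Their poses are not given: they have to be found in the camera images.
- kiln: small bench-top test kiln, fixed: metal-jacketed firebrick box 170 mm deep (x) x 180 mm wide (y) x 165 mm high, open chamber inside, dark control plinth at the bottom of its front. Origin: centre of its underside on the table; its -x axis points out of its front towards the robot, +y to its left as seen from the robot, z up.
- kiln_lid (a joint): lid angle, rad: 0 fully shut, growing as the front of the lid rises (starts about 0.35 to 0.58). The lid is a 170 x 180 x 51 mm firebrick slab in a metal frame, hinged along the kiln's rear top edge. A friction stay holds it at any angle; 2 to 3 N downward at the handle lowers it, about 9 N would lift it.
- lid_hinge (a point): middle of the lid's hinge axis (axis along kiln y): at the kiln's rear face, 166 mm above the table.
- lid_handle (a point): centre of the lid's handle grip: level black bar along kiln y, 16 mm thick, 74 mm long, on two steel posts, its centre 32 mm above the lid's top and 28 mm out in front of the lid's front face (it leans forward over the hasp). Moves with the lid: when shut it is 198 mm in front of the hinge axis and 83 mm above it (249 mm above the table).
- hasp (a joint): hasp angle relative to the lid, rad: 0 = strap hanging flat along the kiln's front, over the staple; growing as the strap's free end swings outward (towards the robot) and up; 1.57 = sticking straight out of the lid's front (starts about 1.4 to 1.9). Stiff pin: the strap stays where it is left; about 0.1 Nm turns it (2.5 N at 40 mm from the hinge). It can pass the staple only with the lid shut.
- hasp_hinge (a point): middle of the hasp's hinge pin, on the lid's front face (4.5 mm out of it), 43 mm below the lid's top; 174 mm above the table when the lid is shut. Axis along kiln y.
- hasp_plate (a point): middle of the hasp's outer face, 27 mm from its pin. Steel strap 40 mm wide, 3 mm thick, 106 mm long: plain to 49 mm, 15 mm wide slot to 85 mm, then a tab with rolled lip. Outer face: the one away from the kiln when it hangs flat, 6 mm out of the kiln's front. The handle, 75 mm above the pin, overhangs it: a gripper held vertical cannot reach in, so come tilted from the robot's side.
- staple (a point): outermost point of the brass staple, a loop of 5.6 mm bar that stands 18 mm out of the middle of the kiln's front, 24 mm tall, 5.6 mm wide (y), 108 mm above the table (66 mm below the hasp's pin).
- vent_cover (a joint): vent cover angle, rad: 0 = plate over the port, growing as the knob end swings towards the front of the kiln (anticlockwise from above), stop at 1.6; the 26 mm port is wholly uncovered from 0.7 on. Starts 0 to 0.12. Stays where it is left; about 1 N at the knob turns it. Port and knob are behind the handle.
- vent_pin (a point): the single pin of the vent cover, on the lid's top; its axis is square to the lid's top. With the lid shut it lies 50 mm to the right (kiln -y) of the port and 40 mm behind the lid's centre.
- vent_knob (a point): centre of the turned wooden knob at the free end of the vent cover: 15 mm thick, 23 mm tall, from 6 to 29 mm above the underside of the 3 mm steel plate (plate underside 1 mm above the lid's top), 75 mm from the pin. This point is 18 mm above the plate's underside.
- vent_port (a point): centre of the round port, 26 mm across, in the lid's top (217 mm above the table with the lid shut).
- ware_bowl: small unfired clay bowl 68 mm across, 36 mm high, standing in the middle of the kiln's chamber; origin at the centre of its foot. It stays there.
- pink_pot: plastic glaze pot with pink label, 61 mm across, 73 mm high, loose, on the table in front of and to the right of the kiln; origin at the centre of its foot.
- white_tile: cream glazed test tile 60 x 36 x 8 mm lying on the table in front of the kiln, loose; origin at the centre of its underside.
- green_pot: plastic glaze pot with green label, 63 mm across, 89 mm high, loose, right of the banding wheel; origin at the centre of its foot.
- teal_tile: teal glazed test tile 60 x 36 x 8 mm, loose, right of the banding wheel; origin at the centre of its underside.
- brown_tile: brown glazed test tile 60 x 36 x 8 mm, loose, right of the banding wheel; origin at the centre of its underside.

How it is judged:
On the way, in this order (a step that is already met when the one before it is completed fails the run):
1. the lid is fully shut (value of joint kiln_lid below 0.03 rad), for 0.2 s.
2. with the lid shut, the hasp lies flat over the staple (value of joint kiln_lid below 0.03 rad and value of joint hasp below 0.1 rad), for 0.2 s.
At the end, for the whole second after the job is handed in: lid shut to within 0.03 rad, hasp flat over the staple to within 0.1 rad (10 mm at its tip), vent cover swung at least 0.75 rad so that the port is wholly open, the bowl still standing in the middle of the chamber (30 mm) (all of step 2 and value of joint vent_cover above 0.75 rad and horizontal distance between ware_bowl and kiln below 0.03 m and angle between ware_bowl's own z axis and vertical below 0.2 rad); the robot touches nothing.
It fails at once if the lid is slammed (faster than 1.5 rad/s while nearly shut) (velocity of joint kiln_lid below -1.5 rad/s and value of joint kiln_lid below 0.25 rad).
It fails at once if a pot or tile standing around is moved by more than 30 mm (distance of any of pink_pot, white_tile, green_pot, teal_tile, brown_tile from where it was at the start of the episode above 0.03 m).
It fails at once if a pot is knocked over (angle between any of pink_pot, green_pot's own z axis and vertical above 0.6 rad).
It also fails if it takes over 64 s, if anything falls off the work surface, if the arm or the gripper's body presses on something with over 40 N, if the wrist force passes 120 N, or if a joint passes its speed limit or range.

## Working session

There is one attempt and no reset: what is moved stays moved. The work goes in short steps, Python scripts to look and compute and a shell command to move; the robot and the scene stay as the last step left them, time stands still between calls to the robot, and variables do not carry over. Pictures are saved under pics/ and viewed, and the job is handed in when it is done.

```bash
ls; mkdir -p pics; python3 - <<'E'
from bench import robot, vision
import cv2
print(robot.sense())
for n in ["scene","top","wrist"]:
    r=vision.read_camera(n); cv2.imwrite(f"pics/{n}0.png",cv2.cvtColor(r["image"],cv2.COLOR_RGB2BGR))
    print(n,r["fx"],r["fy"],r["cx"],r["cy"],r["rvec"],r["tvec"])
E
```

```text
pics
{'time_s': 0.0, 'joint_pos': array([ 1.07307394e+00,  2.64766441e-01,  1.60540915e+00,  2.04697890e-05,
        1.27367947e+00, -3.69104153e-02]), 'qd': array([-0.0006755 ,  0.00164357, -0.00051098, -0.00042961,  0.00118469,
        0.00074404]), 'tau': array([-1.55045880e-03, -5.15089273e+01, -3.67316616e+01, -1.61788016e-04,
        1.31106822e-02, -2.57771319e-05]), 'tool_pos': array([0.29980337, 0.60393863, 0.22993408]), 'eef_rot': array([-0.71732229, -3.05796802,  0.00341878]), 'wrist_force': array([-0.10471796,  0.18905339,  0.43497094]), 'moment': array([-0.02775735,  0.01164084,  0.01524972]), 'opening': 0.08516807957763868}
scene 385.45891217835015 385.45891217835015 318.4120340137249 198.98579164565166 [ 2.40844533  0.04702066 -0.03782844] [-0.50872297  0.07863391  1.31518075]
top 426.4367336745413 426.4367336745413 324.8415121892164 201.6573639562028 [ 2.18439795 -2.14005899  0.13731125] [-0.02452857  0.53373895  1.22119363]
wrist 352.7180437170231 352.7180437170231 314.4528908066683 195.0843878307188 [-2.42729472 -1.507065   -0.24170477] [-0.67445053 -0.04200313  0.38048935]
```

View pics/scene0.png

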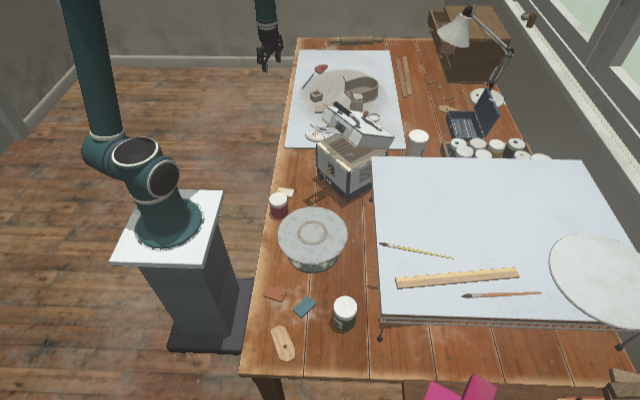

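View pics/top0.png

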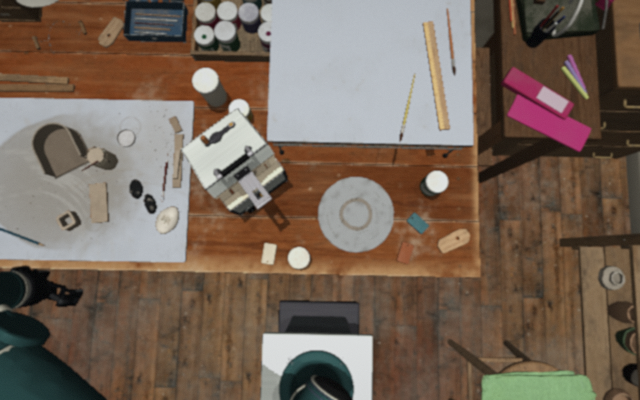

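View pics/wrist0.png

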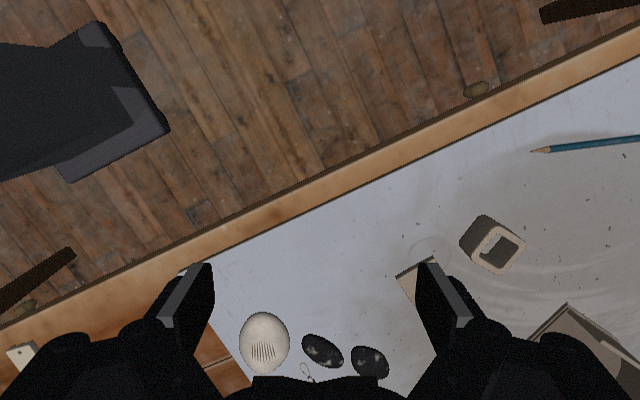

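```bash
python3 - <<'E'
import cv2
a=cv2.imread("pics/top0.png")[90:230,160:330]; cv2.imwrite("pics/t_crop.png",cv2.resize(a,None,fx=4.2,fy=4.2,interpolation=cv2.INTER_CUBIC))
a=cv2.imread("pics/scene0.png")[85:215,260:420]; cv2.imwrite("pics/s_crop.png",cv2.resize(a,None,fx=4.5,fy=4.5,interpolation=cv2.INTER_CUBIC))
# geometry: clearance
import numpy as np
from itertools import product
def rect(u0,u1,v0,v1): return np.array([(u0,v0),(u1,v0),(u1,v1),(u0,v1)],float)
H=rect(20,36,-37,37) # (out,y)
def sep(A,B):
    # signed separation (max over SAT axes)
    best=-1e9
    for P in (A,B):
        for i in range(4):
            e=P[(i+1)%4]-P[i]; n=np.array([e[1],-e[0]])/np.hypot(*e)
            for s in(1,-1):
                best=max(best,(B@(s*n)).min()-(A@(s*n)).max())
    return best
for (bu,bv) in((38,42.5),(42.5,38)):
  res=[]
  for phi in range(0,181,5):
    c,s=np.cos(np.radians(phi)),np.sin(np.radians(phi))
    # jaw dir u in (out,y): (-c,-s); v: (s,-c)
    R=np.array([[-c,-s],[s,-c]])
    F=rect(42.5,57,-11,11)@R; B=rect(-bu,bu,-bv,bv)@R
    k=np.argmin(F[:,0])
    for tip_y in range(-18,19,3):
      t=np.array([6-F[k,0],tip_y-F[k,1]])
      res.append((sep(B+t,H),phi,tip_y,(B+t)[:,0].min()))
  res.sort(reverse=True); print(bu,bv,[tuple(np.round(r,1)) for r in res[:6]])
E
```

```text
38 42.5 [(np.float64(18.5), np.float64(180.0), np.float64(18.0), np.float64(-74.5)), (np.float64(18.5), np.float64(180.0), np.float64(15.0), np.float64(-74.5)), (np.float64(18.5), np.float64(180.0), np.float64(12.0), np.float64(-74.5)), (np.float64(18.5), np.float64(180.0), np.float64(9.0), np.float64(-74.5)), (np.float64(18.5), np.float64(180.0), np.float64(6.0), np.float64(-74.5)), (np.float64(18.5), np.float64(180.0), np.float64(3.0), np.float64(-74.5))]
42.5 38 [(np.float64(14.0), np.float64(180.0), np.float64(18.0), np.float64(-79.0)), (np.float64(14.0), np.float64(180.0), np.float64(15.0), np.float64(-79.0)), (np.float64(14.0), np.float64(180.0), np.float64(12.0), np.float64(-79.0)), (np.float64(14.0), np.float64(180.0), np.float64(9.0), np.float64(-79.0)), (np.float64(14.0), np.float64(180.0), np.float64(6.0), np.float64(-79.0)), (np.float64(14.0), np.float64(180.0), np.float64(3.0), np.float64(-79.0))]
```

View pics/t_crop.png

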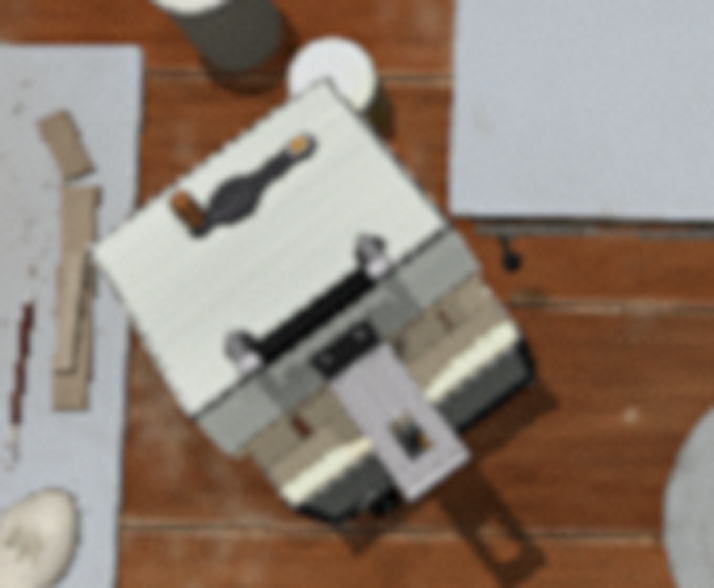

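View pics/s_crop.png

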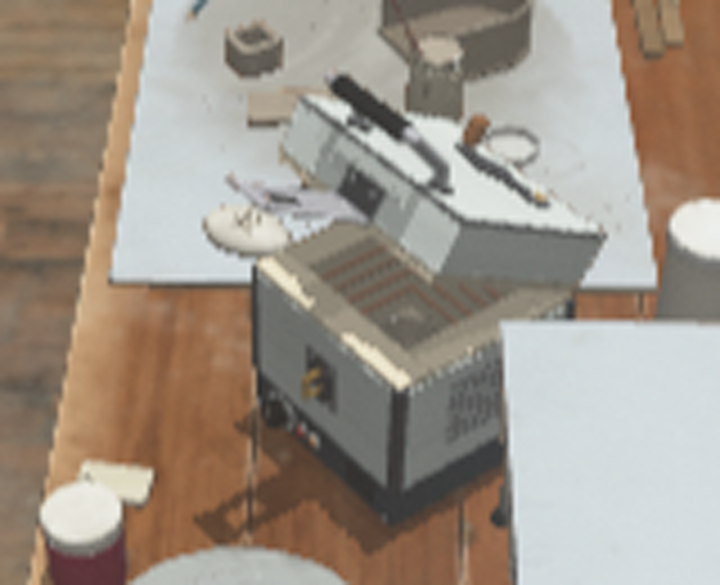

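```bash
cat > geo.py <<'E'
import numpy as np
def rect(u0,u1,v0,v1): return np.array([(u0,v0),(u1,v0),(u1,v1),(u0,v1)],float)
def sep(A,B):
    best=-1e9
    for P in (A,B):
        for i in range(4):
            e=P[(i+1)%4]-P[i]; n=np.array([e[1],-e[0]])/np.hypot(*e)
            for s in(1,-1):
                best=max(best,(B@(s*n)).min()-(A@(s*n)).max())
    return best
E
python3 - <<'E'
from geo import *
H=rect(20,36,-37,37)
for target in (6,10,14):
 for lidok in (0,1):
  for (bu,bv) in((38,42.5),(42.5,38)):
   L=rect(-170,0,-90,90)
   res=[]
   for g in (42.5,35,25,0):
    for phi in range(0,181,3):
     c,s=np.cos(np.radians(phi)),np.sin(np.radians(phi))
     R=np.array([[-c,-s],[s,-c]])
     F=rect(g,g+14.5,-11,11)@R; F2=rect(-g-14.5,-g,-11,11)@R; B=rect(-bu,bu,-bv,bv)@R
     k=np.argmin(F[:,0])
     for tip_y in range(-18,19,3):
      t=np.array([target-F[k,0],tip_y-F[k,1]])
      m=min(sep(B+t,H),sep(F2+t,L)+5, 99 if lidok else sep(B+t,L))
      res.append((m,g,phi,tip_y,(B+t)[:,0].min()))
   res.sort(reverse=True); print(target,lidok,bu,bv,[tuple(map(float,np.round(r,1))) for r in res[:2]])
E
```

```text
6 0 38 42.5 [(-11.0, 42.5, 0.0, 18.0, 25.0), (-11.0, 42.5, 0.0, 15.0, 25.0)]
6 0 42.5 38 [(-14.0, 42.5, 69.0, 18.0, -14.0), (-15.1, 42.5, 66.0, 18.0, -12.8)]
6 1 38 42.5 [(0.0, 42.5, 90.0, 18.0, -25.5), (-1.5, 42.5, 129.0, 18.0, -69.1)]
6 1 42.5 38 [(-4.5, 42.5, 90.0, 18.0, -21.0), (-4.8, 42.5, 132.0, 18.0, -70.9)]
10 0 38 42.5 [(-7.0, 42.5, 0.0, 18.0, 29.0), (-7.0, 42.5, 0.0, 15.0, 29.0)]
10 0 42.5 38 [(-11.5, 42.5, 0.0, 18.0, 24.5), (-11.5, 42.5, 0.0, 15.0, 24.5)]
10 1 38 42.5 [(0.0, 42.5, 90.0, 18.0, -21.5), (-1.3, 42.5, 87.0, 18.0, -20.5)]
10 1 42.5 38 [(-4.5, 42.5, 90.0, 18.0, -17.0), (-5.8, 42.5, 87.0, 18.0, -16.2)]
14 0 38 42.5 [(-3.0, 42.5, 0.0, 18.0, 33.0), (-3.0, 42.5, 0.0, 15.0, 33.0)]
14 0 42.5 38 [(-7.5, 42.5, 0.0, 18.0, 28.5), (-7.5, 42.5, 0.0, 15.0, 28.5)]
14 1 38 42.5 [(0.0, 42.5, 90.0, 18.0, -17.5), (-1.1, 42.5, 87.0, 18.0, -16.5)]
14 1 42.5 38 [(-4.5, 42.5, 90.0, 18.0, -13.0), (-5.6, 42.5, 87.0, 18.0, -12.2)]
```

```bash
cat > kiln.py <<'E'
import numpy as np, cv2
from scipy.optimize import least_squares
CAM={}
def load():
    from bench import vision
    for n in ("scene","top"):
        CAM[n]=vision.read_camera(n)
def proj(cam,P):
    r=CAM[cam]; K=np.array([[r["fx"],0,r["cx"]],[0,r["fy"],r["cy"]],[0,0,1]])
    return cv2.projectPoints(np.float64(P).reshape(-1,3),np.float64(r["rvec"]),np.float64(r["tvec"]),K,None)[0].reshape(-1,2)
def lidpt(th,d,y,h):
    return np.array([0.085-d*np.cos(th)+h*np.sin(th), y, 0.166+d*np.sin(th)+h*np.cos(th)])
def model(q):
    x,y,yaw,th,v,ha,py=q
    m={}
    for n,(a,b) in dict(FL=(-1,1),FR=(-1,-1),RR=(1,-1),RL=(1,1)).items():
        m["b"+n]=np.array([a*.085,b*.09,0]); m["k"+n]=np.array([a*.085,b*.09,.165])
        m["l"+n]=lidpt(th,.085-a*.085,b*.09,.051); m["u"+n]=lidpt(th,.085-a*.085,b*.09,0)
    m["staple"]=np.array([-.103,0,.108])
    m["hL"]=lidpt(th,.198,.037,.083);m["hR"]=lidpt(th,.198,-.037,.083);m["h"]=lidpt(th,.198,0,.083)
    m["pin"]=lidpt(th,.045,py,.056)
    m["knob"]=lidpt(th,.045+.075*np.sin(v),py+.075*np.cos(v),.070)
    def hp(s,y): return lidpt(th,.1745+s*np.sin(ha),y,.008-s*np.cos(ha))
    m["tL"]=hp(.106,.02);m["tR"]=hp(.106,-.02);m["pl"]=hp(.027,0);m["hh"]=hp(0,0)
    c,s=np.cos(yaw),np.sin(yaw); R=np.array([[c,-s,0],[s,c,0],[0,0,1]])
    return {k:R@p+np.array([x,y,0]) for k,p in m.items()}
def fit(obs,q0):
    def f(q):
        m=model(q)
        return np.concatenate([(proj(c,m[k])[0]-uv) for c,k,uv in obs])
    r=least_squares(f,q0,loss="soft_l1",f_scale=1.0)
    return r.x,f(r.x).reshape(-1,2)
E
cat > fit1.py <<'E'
from kiln import *
load()
T=dict(pin=(299,145),knob=(180,203),lRR=(325,82),lRL=(95,250),lFR=(445,235),lFL=(195,415),hL=(250,355),hR=(372,272),tL=(408,500),tR=(468,455),uFL=(235,455),uFR=(480,275))
S=dict(kFL=(255,265),kFR=(402,388),bFR=(390,522),staple=(308,392),lFL=(300,95),lFR=(455,235),lRR=(605,233),uFR=(437,275),hL=(335,82),hR=(405,130),pin=(541,198),knob=(475,127))
obs=[("top",k,np.array(v)/4.2+(160,90)-.4) for k,v in T.items()]+[("scene",k,np.array(v)/4.5+(260,85)-.4) for k,v in S.items()]
q,r=fit(obs,[.65,.25,.62,.45,.05,1.6,-.05])
print(np.round(q,4))
for o,e in zip(obs,r): print(o[0],o[1],np.round(e,1))
m=model(q)
for k in("h","hL","hR","hh","tL","tR","pin","knob","staple"):print(k,np.round(m[k],3))
E
python3 fit1.py
```

```text
[ 0.6124  0.221   0.6778  0.5201  0.0018  1.6081 -0.0499]
top pin [-0.5 -0.4]
top knob [0.6 0.1]
top lRR [-0.3 -2.4]
top lRL [-2.5 -0.8]
top lFR [ 1.1 -3. ]
top lFL [-1.5  0.2]
top hL [1.8 0.3]
top hR [-0.5  0.3]
top tL [ 0.3 -0.2]
top tR [ 0.2 -0.2]
top uFL [0.1 1.7]
top uFR [1.3 0.1]
scene kFL [-1.1 -1.5]
scene kFR [-0.8  0. ]
scene bFR [-0.1  4.2]
scene staple [-1.4 -1.2]
scene lFL [-0.1 -0.5]
scene lFR [ 1.7 -4. ]
scene lRR [ 0.5 -0.2]
scene uFR [-1.6  1.8]
scene hL [ 0.3 -0.2]
scene hR [0.  0.4]
scene pin [-0.9 -0.7]
scene knob [0.6 0.4]
h [0.577 0.192 0.336]
hL [0.554 0.221 0.336]
hR [0.6   0.164 0.336]
hh [0.564 0.182 0.26 ]
tL [0.481 0.141 0.316]
tR [0.506 0.11  0.316]
pin [0.701 0.228 0.237]
knob [0.659 0.291 0.249]
staple [0.532 0.156 0.108]
```

```bash
python3 -m jog '[[1,0,0,40,0],[1,0,0,40,0],[1,0,0,40,0],[1,0,0,40,0],[1,0,0,40,0]]' 40; python3 -m jog '[[1,28,-41,0,0],[1,28,-41,0,0],[1,28,-41,0,0],[1,28,-41,0,0],[1,28,-41,0,0]]';python3 -m jog '[[1,28,-41,0,0],[1,28,-41,0,0],[1,28,-41,0,0],[1,28,-41,0,0],[1,25,-43,0,0]]'; python3 -m jog '[[1,0,0,0,0],[1,0,0,0,0]]'
```

```text
time_s: 0.75
tool_pos: [0.3, 0.6043, 0.4328]
eef_rot: [-0.717, -3.059, 0.0]
wrist_force: [0.5, -0.4, 0.8]
opening: 0.0123
time_s: 1.25
tool_pos: [0.4408, 0.3979, 0.4313]
eef_rot: [0.717, 3.059, 0.0]
wrist_force: [0.4, 0.7, 0.6]
opening: 0.0001
time_s: 1.75
tool_pos: [0.578, 0.1908, 0.4311]
eef_rot: [0.717, 3.059, 0.0]
wrist_force: [0.1, 0.2, 0.3]
opening: 0.0001
time_s: 1.95
tool_pos: [0.5776, 0.1914, 0.4309]
eef_rot: [-0.722, -3.057, -0.0]
wrist_force: [-0.5, 0.8, 0.3]
opening: 0.0002
```

```bash
python3 -m jog '[[1,0,0,-40,0],[1,0,0,-35,0],[1,0,0,-4,0],[1,0,0,-4,0]]'; python3 -m jog '[[1,0,0,-3,0],[1,0,0,-2,0]]'
cat > snap.py <<'E'
import sys,cv2
from bench import vision
n,out,x0,x1,y0,y1,f=sys.argv[1:8]
a=cv2.cvtColor(vision.read_camera(n)["image"],cv2.COLOR_RGB2BGR)[int(y0):int(y1),int(x0):int(x1)]
cv2.imwrite("pics/"+out,cv2.resize(a,None,fx=float(f),fy=float(f),interpolation=cv2.INTER_CUBIC))
E
python3 snap.py scene s1.png 260 420 65 215 3.9
```

```text
time_s: 2.35
tool_pos: [0.5763, 0.1938, 0.348]
eef_rot: [-0.714, -3.058, 0.001]
wrist_force: [-0.7, 0.4, 0.7]
opening: -0.0001
time_s: 2.55
tool_pos: [0.5779, 0.1934, 0.3456]
eef_rot: [0.716, 3.056, 0.003]
wrist_force: [-0.9, 0.2, -0.4]
opening: -0.0004
```

View pics/s1.png

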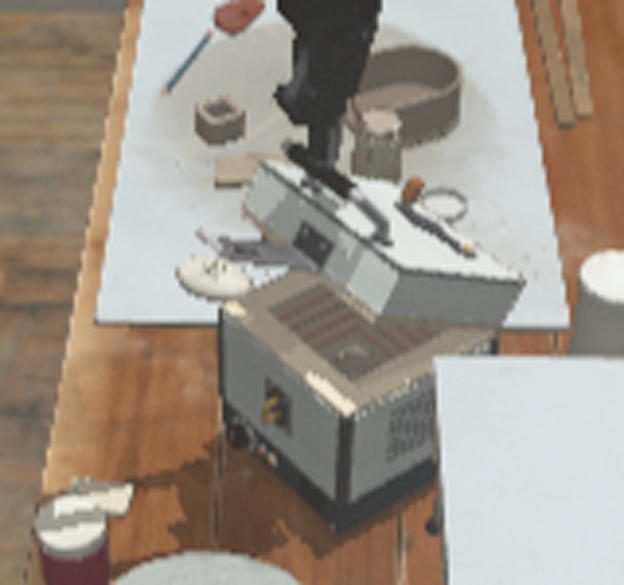

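```bash
python3 - <<'E'
import numpy as np
th=np.linspace(.52,0,11)
out=.198*np.cos(th)-.083*np.sin(th); z=.166+.198*np.sin(th)+.083*np.cos(th)
do=np.diff(out)*1000; print(np.c_[-.779*do,-.627*do,np.diff(z)*1000].round(1).tolist())
E
```

```text
[[-6.8, -5.4, -7.0], [-6.5, -5.2, -7.5], [-6.2, -5.0, -7.9], [-5.8, -4.7, -8.3], [-5.5, -4.4, -8.7], [-5.1, -4.1, -9.0], [-4.8, -3.8, -9.3], [-4.4, -3.5, -9.6], [-4.0, -3.2, -9.9], [-3.6, -2.9, -10.2]]
```

```bash
python3 -m jog '[[1,-5,-4,-9,0],[1,-6.6,-5.3,-7.3,0],[1,-6.4,-5.1,-7.7,0]]'; python3 -m jog '[[1,-6,-4.8,-8.1,0],[1,-5.6,-4.5,-8.5,0],[1,-5.3,-4.2,-8.8,0]]'; python3 snap.py scene s2.png 260 420 65 215 3.9
```

```text
time_s: 2.9
tool_pos: [0.5585, 0.1775, 0.3234]
eef_rot: [0.717, 3.057, 0.0]
wrist_force: [-7.1, -3.0, 11.0]
opening: 0.0001
time_s: 3.2
tool_pos: [0.5424, 0.164, 0.2963]
eef_rot: [0.717, 3.056, 0.001]
wrist_force: [-1.2, -1.0, 4.3]
opening: -0.0001
```

View pics/s2.png

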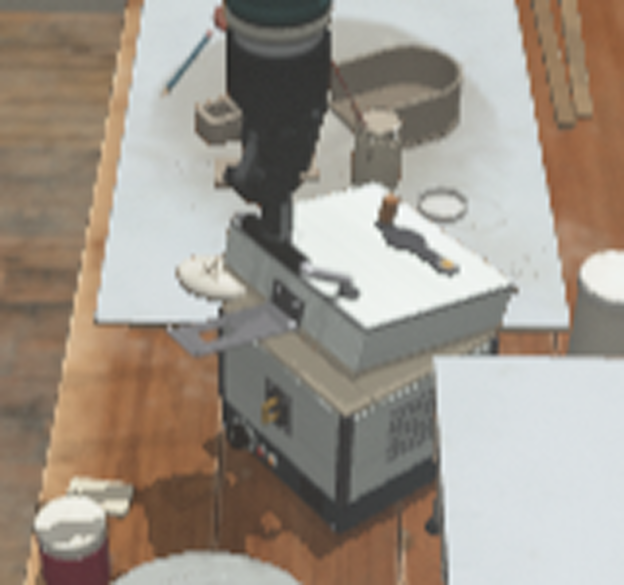

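```bash
python3 -m jog '[[1,-4.8,-3.8,-9.2,0],[1,-4.4,-3.5,-9.5,0],[1,-4,-3.2,-9.5,0]]'; python3 -m jog '[[1,-3,-2.4,-7,0],[1,-1,-0.8,-4,0],[1,0,0,-3,0]]';  python3 -m jog '[[1,0,0,-2,0],[1,0,0,-1,0]]'
```

```text
time_s: 3.55
tool_pos: [0.529, 0.1539, 0.2651]
eef_rot: [0.717, 3.058, 0.0]
wrist_force: [0.4, -1.0, 1.0]
opening: 0.0002
time_s: 3.85
tool_pos: [0.5259, 0.1516, 0.2565]
eef_rot: [0.717, 3.055, 0.004]
wrist_force: [-10.7, -2.3, 33.8]
opening: -0.0001
time_s: 4.05
tool_pos: [0.5259, 0.1516, 0.2565]
eef_rot: [0.716, 3.054, 0.005]
wrist_force: [-14.8, -3.5, 37.9]
opening: -0.0
```

```bash
python3 -m jog '[[1,0,0,10,0],[1,0,0,40,0],[1,-20,-20,40,0],[1,-20,-20,40,0],[1,-20,-20,40,0]]'; python3 snap.py scene s3.png 260 420 65 215 3.9;python3 snap.py top t3.png 160 330 90 230 4.2
```

```text
time_s: 4.55
tool_pos: [0.4642, 0.0908, 0.4189]
eef_rot: [-0.716, -3.058, 0.0]
wrist_force: [0.5, 0.5, 0.6]
opening: 0.0002
```

View pics/s3.png

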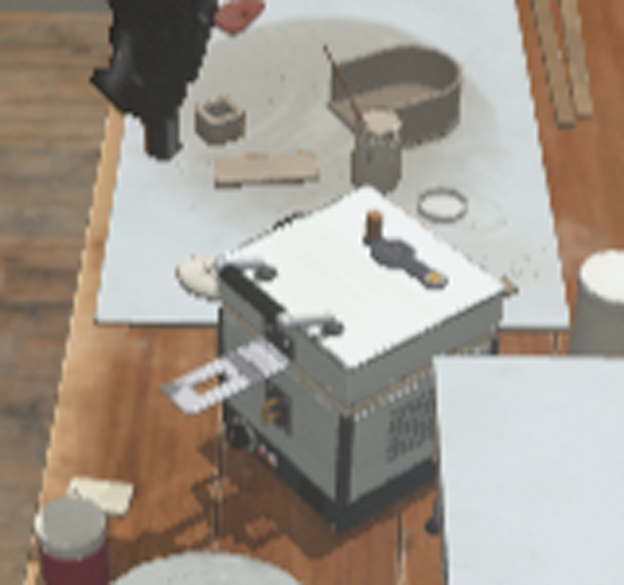

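View pics/t3.png

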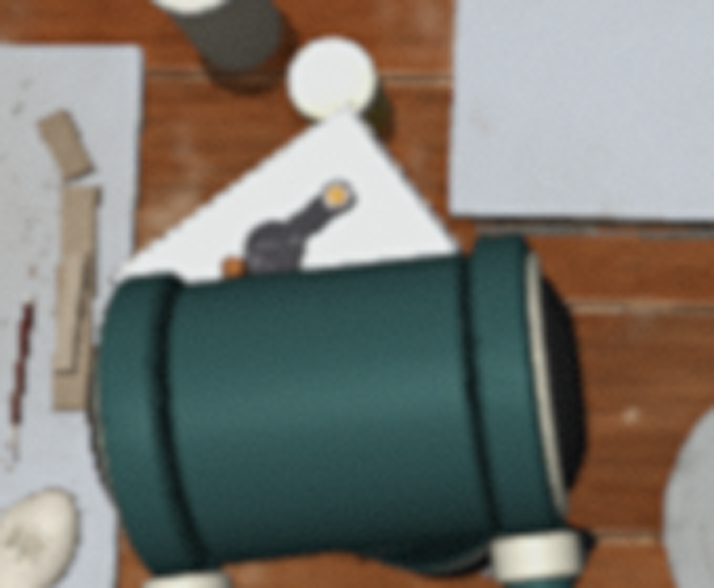

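```bash
python3 -m jog '[[1,0,0,50,0],[1,0,0,50,0],[1,0,0,50,0],[1,0,0,50,0],[1,0,0,50,0]]'; python3 snap.py top t4.png 160 330 90 230 4.2; python3 - <<'E'
from bench import robot
print(robot.sense()["joint_pos"].round(3))
E
```

```text
time_s: 5.15
tool_pos: [0.4655, 0.0914, 0.6691]
eef_rot: [-0.716, -3.058, -0.0]
wrist_force: [1.4, -0.3, 0.9]
opening: -0.0002
[ 1.410e-01 -6.300e-02  1.149e+00  1.000e-03  2.043e+00 -9.690e-01]
```

View pics/t4.png

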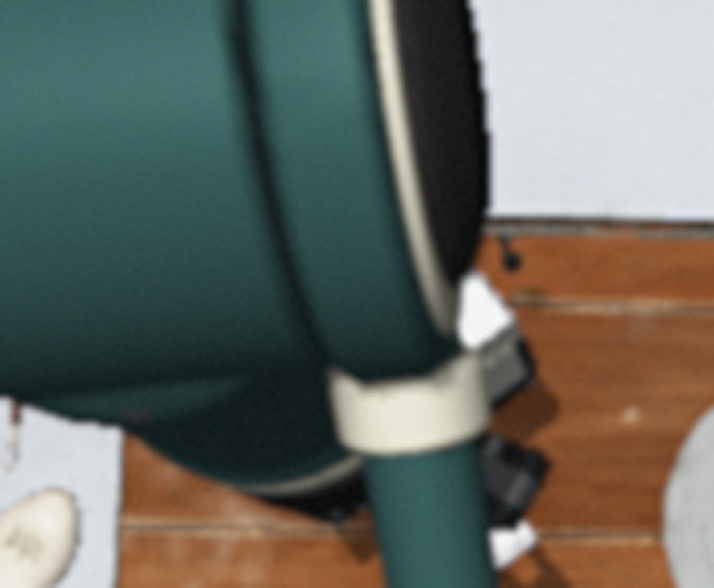

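```bash
for i in 1 2 3; do python3 -m jog '[[1,0,0,50,0],[1,0,0,50,0]]'; python3 - <<'E'
from bench import robot
print(robot.sense()["joint_pos"].round(3))
E
done
```

```text
time_s: 5.4
tool_pos: [0.4662, 0.0915, 0.7661]
eef_rot: [-0.715, -3.052, 0.003]
wrist_force: [1.1, 0.2, 1.8]
opening: -0.0
[ 1.410e-01  6.400e-02  8.360e-01  1.000e-03  2.249e+00 -9.690e-01]
time_s: 5.6
tool_pos: [0.4642, 0.0911, 0.8515]
eef_rot: [0.716, 3.055, 0.003]
wrist_force: [1.0, -0.0, 2.1]
opening: -0.0001
[ 1.410e-01  2.570e-01  3.860e-01  1.000e-03  2.495e+00 -9.690e-01]
time_s: 5.8
tool_pos: [0.3896, 0.0762, 0.8832]
eef_rot: [-0.701, -2.992, 0.032]
wrist_force: [-0.8, 1.1, 0.1]
opening: -0.0001
[ 0.127  0.241  0.313  0.009  2.659 -0.976]
```

```bash
cat > st.py <<'E'
from bench import robot
import numpy as np
from scipy.spatial.transform import Rotation as R
s=robot.sense(); m=R.from_rotvec(s["eef_rot"]).as_matrix()
print("q",s["joint_pos"].round(3),"zaxis",m[:,2].round(3),"yaxis",m[:,1].round(3),"tilt",np.degrees(np.arccos(-m[2,2])).round(1))
E
for i in 1 2; do python3 -m jog '[[1,0,0,50,0],[1,0,0,50,0]]'; python3 st.py; done;  python3 -m jog '[[1,0,0,-30,0],[1,0,0,-30,0],[1,0,0,-30,0]]'; python3 st.py
```

```text
time_s: 6.0
tool_pos: [0.3583, 0.0708, 0.9017]
eef_rot: [-0.711, -3.034, 0.005]
wrist_force: [-0.2, 0.7, 0.4]
opening: -0.0
q [ 0.121  0.193  0.312  0.012  2.662 -0.978] zaxis [-0.026  0.003 -1.   ] yaxis [ 0.444  0.896 -0.009] tilt 1.5
time_s: 6.2
tool_pos: [0.3341, 0.0663, 0.915]
eef_rot: [0.716, 3.05, 0.018]
wrist_force: [-1.1, -0.6, 0.7]
opening: 0.0003
q [ 0.115  0.155  0.312  0.017  2.662 -0.98 ] zaxis [ 0.012  0.009 -1.   ] yaxis [0.445 0.896 0.013] tilt 0.9
time_s: 6.5
tool_pos: [0.3353, 0.0664, 0.8269]
eef_rot: [0.716, 3.05, 0.018]
wrist_force: [1.2, -0.7, 0.3]
opening: -0.0003
q [ 0.115 -0.099  0.849  0.011  2.379 -0.987] zaxis [ 0.011  0.009 -1.   ] yaxis [0.445 0.895 0.013] tilt 0.8
```

```bash
python3 -m jog '[[1,40,0,-30,0],[1,40,0,-30,0],[1,40,0,-30,0],[1,40,0,-30,0],[1,40,0,-30,0]]'; python3 st.py;  python3 -m jog '[[1,50,0,0,0],[1,50,0,0,0],[1,50,0,0,0],[1,50,0,0,0],[1,50,0,0,0]]'; python3 st.py; python3 -m jog '[[1,50,0,0,0],[1,50,0,0,0],[1,50,0,0,0]]'; python3 st.py
```

```text
time_s: 7.0
tool_pos: [0.5372, 0.0664, 0.6765]
eef_rot: [0.717, 3.052, 0.017]
wrist_force: [-0.0, -0.3, 0.8]
opening: -0.0001
q [ 0.072  0.068  1.02   0.009  2.044 -1.034] zaxis [ 0.009  0.009 -1.   ] yaxis [0.445 0.895 0.012] tilt 0.7
time_s: 7.5
tool_pos: [0.7625, 0.065, 0.6527]
eef_rot: [0.714, 3.042, 0.023]
wrist_force: [-1.0, 0.2, 1.6]
opening: 0.0002
q [ 0.048  0.627  0.311  0.011  2.183 -1.055] zaxis [ 0.02  0.01 -1.  ] yaxis [0.445 0.895 0.018] tilt 1.3
time_s: 7.8
tool_pos: [0.8432, 0.06, 0.5943]
eef_rot: [0.699, 2.973, 0.056]
wrist_force: [0.2, -0.3, 0.4]
opening: -0.0004
q [ 0.036  0.702  0.313  0.014  2.033 -1.066] zaxis [ 0.093  0.016 -0.996] yaxis [0.443 0.895 0.056] tilt 5.4
```

```bash
python3 -m jog '[[1,40,0,30,0],[1,40,0,30,0]]'; python3 st.py; python3 -m jog '[[1,30,0,40,0],[1,30,0,40,0]]'; python3 st.py;python3 -m jog '[[1,40,0,30,0],[1,40,0,30,0]]'; python3 st.py
```

```text
time_s: 8.0
tool_pos: [0.8613, 0.0561, 0.6016]
eef_rot: [0.685, 2.914, 0.083]
wrist_force: [-0.5, 1.0, 0.4]
opening: -0.0002
q [ 0.03   0.696  0.313  0.017  1.975 -1.071] zaxis [ 0.156  0.02  -0.988] yaxis [0.439 0.894 0.087] tilt 9.0
time_s: 8.2
tool_pos: [0.8611, 0.0528, 0.6338]
eef_rot: [0.67, 2.847, 0.111]
wrist_force: [-0.3, 0.4, -0.0]
opening: 0.0002
q [ 0.025  0.663  0.311  0.02   1.941 -1.074] zaxis [ 0.224  0.024 -0.974] yaxis [0.432 0.894 0.122] tilt 13.0
time_s: 8.4
tool_pos: [0.8824, 0.0499, 0.6419]
eef_rot: [0.655, 2.783, 0.137]
wrist_force: [0.4, -0.0, 0.0]
opening: -0.0004
q [ 0.019  0.66   0.311  0.024  1.876 -1.079] zaxis [ 0.29   0.028 -0.957] yaxis [0.423 0.893 0.155] tilt 16.9
```

```bash
python3 -m jog '[[1,-20,0,0,8.5],[1,0,0,0,8.5],[1,0,0,0,8.5]]'; python3 st.py; python3 -m jog '[[1,35,0,35,0],[1,35,0,35,0],[1,35,0,35,0],[1,35,0,35,0]]'; python3 st.py;python3 -m jog '[[1,35,0,35,0],[1,35,0,35,0],[1,35,0,35,0],[1,35,0,35,0]]'; python3 st.py
```

```text
time_s: 8.7
tool_pos: [0.8612, 0.0503, 0.6414]
eef_rot: [0.015, 2.883, 0.22]
wrist_force: [0.1, -0.3, 0.1]
opening: 0.0001
q [-0.034  0.624  0.371  0.165  1.895 -1.521] zaxis [ 0.247  0.148 -0.958] yaxis [-0.009  0.989  0.151] tilt 16.7
time_s: 9.1
tool_pos: [0.894, 0.0509, 0.6743]
eef_rot: [0.035, 2.754, 0.23]
wrist_force: [0.8, -0.4, -0.5]
opening: -0.0001
q [-0.037  0.637  0.311  0.175  1.812 -1.508] zaxis [ 0.37   0.155 -0.916] yaxis [-0.007  0.986  0.165] tilt 23.7
time_s: 9.5
tool_pos: [0.9261, 0.0514, 0.7041]
eef_rot: [0.045, 2.62, 0.24]
wrist_force: [0.7, -0.3, -0.3]
opening: 0.0
q [-0.039  0.624  0.311  0.184  1.692 -1.506] zaxis [ 0.489  0.162 -0.857] yaxis [-0.013  0.984  0.179] tilt 31.0
```

```bash
python3 -m jog '[[1,35,0,35,0],[1,35,0,35,0],[1,35,0,35,0],[1,35,0,35,0]]'; python3 st.py;python3 -m jog '[[1,35,0,35,0],[1,35,0,35,0]]'; python3 st.py
```

```text
time_s: 9.9
tool_pos: [0.9598, 0.0523, 0.7368]
eef_rot: [0.054, 2.482, 0.25]
wrist_force: [0.3, -0.2, -0.9]
opening: 0.0
q [-0.04   0.616  0.311  0.191  1.563 -1.505] zaxis [ 0.603  0.166 -0.78 ] yaxis [-0.022  0.981  0.192] tilt 38.7
time_s: 10.1
tool_pos: [0.9771, 0.0527, 0.7535]
eef_rot: [0.058, 2.413, 0.254]
wrist_force: [0.2, -0.1, -0.7]
opening: 0.0002
q [-0.04   0.615  0.311  0.195  1.495 -1.504] zaxis [ 0.656  0.167 -0.736] yaxis [-0.027  0.98   0.198] tilt 42.6
```

```bash
python3 snap.py scene s5.png 260 420 65 215 3.9;python3 snap.py top t5.png 160 330 90 230 4.2
```

```text
(no output)
```

View pics/s5.png

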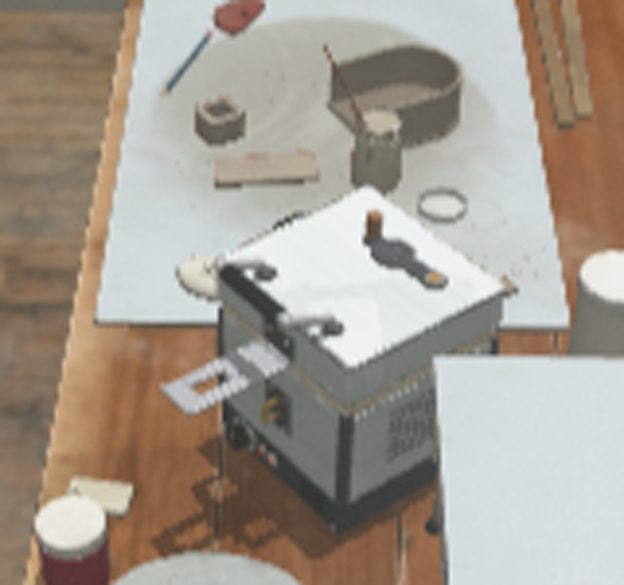

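View pics/t5.png

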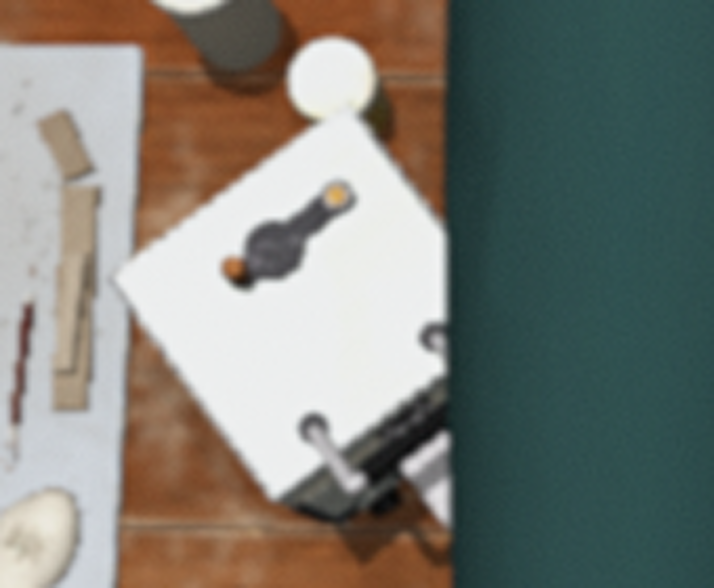

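```bash
cat > fit2.py <<'E'
from kiln import *
load()
T=dict(pin=(337,195),knob=(232,266),lRR=(347,108),lRL=(115,278),lFL=(277,500))
S=dict(pin=(433,279),staple=(267,410),lFR=(350,368),lRR=(507,290),lRL=(368,186),knob=(374,224),bFR=(338,528),tL=(163,385),tR=(190,415),hL=(227,268),hR=(285,318))
obs=[("top",k,np.array(v)/4.2+(160,90)-.4) for k,v in T.items()]+[("scene",k,np.array(v)/3.9+(260,65)-.4) for k,v in S.items()]
def fit0(q0):
    def f(p):
        q=[p[0],p[1],p[2],0,p[3],p[4],-.05]; m=model(q)
        return np.concatenate([(proj(c,m[k])[0]-uv) for c,k,uv in obs])
    r=least_squares(f,q0,loss="soft_l1"); return r.x,f(r.x).reshape(-1,2)
p,r=fit0([.612,.221,.678,0,1.6])
print(p.round(4))
for o,e in zip(obs,r): print(o[0],o[1],np.round(e,1))
m=model([p[0],p[1],p[2],0,p[3],p[4],-.05])
for k in("h","hh","tL","tR","pin","knob","staple"):print(k,np.round(m[k],3))
E
python3 fit2.py
```

```text
[0.6129 0.2192 0.688  0.0346 1.6239]
top pin [ 0.1 -0.5]
top knob [ 0.5 -0. ]
top lRR [ 0.  -2.1]
top lRL [-1.7 -0.1]
top lFL [-0.1 -0.4]
scene pin [ 0.4 -0.5]
scene staple [-1.1  1.3]
scene lFR [0.1 0.2]
scene lRR [-0.2 -1.3]
scene lRL [-0.3 -0.3]
scene knob [ 0.2 -0.6]
scene bFR [0.4 5.2]
scene tL [-0.9  0.4]
scene tR [-0.6 -0.4]
scene hL [-0.3  0.7]
scene hR [-0.8 -0.2]
h [0.526 0.147 0.249]
hh [0.544 0.162 0.174]
tL [0.449 0.111 0.18 ]
tR [0.475 0.08  0.18 ]
pin [0.676 0.206 0.222]
knob [0.626 0.262 0.236]
staple [0.533 0.154 0.108]
```

```bash
cat > hasp.py <<'E'
import numpy as np
from kiln import *
load()
K=np.array([.6129,.2192]); yaw=.688; o=-np.array([np.cos(yaw),np.sin(yaw)]); t=np.radians(42.6)
e=np.array([np.cos(t),-np.sin(t)])
def tcp(a,r,pen,y=0):
    s=np.array([np.sin(a),-np.cos(a)]); n=np.array([np.cos(a),np.sin(a)])
    p=np.array([.0895,.174])+r*s+(.0015+.011*abs(n@e)-pen)*n
    w=K+o*p[0]+np.array([-np.sin(yaw),np.cos(yaw)])*y
    return np.array([*w,p[1]])
if __name__=="__main__":
    print("pre",tcp(1.62,.088,-.04).round(4))
    prev=None
    for a,r in zip([1.62,1.4,1.2,1.0,.8,.6,.45,.3,.15,0],[88,88,89,90,91,92,93,95,97,98]):
        p=tcp(a,r/1e3,.002); print(a,p.round(4), None if prev is None else ((p-prev)*1000).round(1)); prev=p
    # pot & tile
    def back(uv,z):
        r=CAM["top"];R=cv2.Rodrigues(np.float64(r["rvec"]))[0]
        d=R.T@np.array([(uv[0]-r["cx"])/r["fx"],(uv[1]-r["cy"])/r["fy"],1]); c=-R.T@np.float64(r["tvec"])
        return c+d*(z-c[2])/d[2]
    print("pot",back((299,257.5),.073),"tile",back((269,253),.008))
E
python3 hasp.py
```

```text
pre [0.4777 0.1081 0.2276]
1.62 [0.4761 0.1068 0.1857] None
1.4 [0.4761 0.1067 0.1644] [ -0.1  -0.1 -21.2]
1.2 [0.4787 0.1089 0.145 ] [  2.6   2.2 -19.4]
1.0 [0.4847 0.1138 0.1265] [  6.    4.9 -18.5]
0.8 [0.4934 0.121  0.1105] [  8.8   7.2 -16.1]
0.6 [0.5024 0.1283 0.0992] [  8.9   7.3 -11.3]
0.45 [0.51   0.1347 0.0918] [ 7.7  6.3 -7.4]
0.3 [0.5184 0.1415 0.0847] [ 8.3  6.8 -7.1]
0.15 [0.5277 0.1491 0.079 ] [ 9.3  7.7 -5.7]
0 [0.5379 0.1575 0.076 ] [10.2  8.4 -3. ]
pot [0.37035979 0.05575791 0.073     ] tile [0.38104239 0.14797018 0.008     ]
```

```bash
python3 -m jog '[[1,-40,5,-20,2.5],[1,-40,5,-20,2.5],[1,-40,5,-20,2.5],[1,-40,5,-20,2.5],[1,-40,5,-20,2.5]]'; python3 st.py; python3 -m jog '[[1,-45,5,-15,2.5],[1,-45,5,-15,2.5],[1,-45,5,-15,2.5],[1,-45,5,-15,2.5],[1,-45,5,-15,2.5]]'; python3 st.py
```

```text
time_s: 10.9
tool_pos: [0.7912, 0.076, 0.6611]
eef_rot: [-0.191, 2.423, 0.346]
wrist_force: [1.1, -0.5, 1.2]
opening: 0.0003
q [-0.089  0.071  1.22   0.381  1.213 -1.833] zaxis [ 0.606  0.296 -0.738] yaxis [-0.225  0.954  0.197] tilt 42.4
time_s: 11.4
tool_pos: [0.5662, 0.1011, 0.5862]
eef_rot: [-0.458, 2.407, 0.443]
wrist_force: [-0.2, -0.3, -0.7]
opening: 0.0002
q [-0.181 -0.341  1.716  0.56   1.275 -2.158] zaxis [ 0.527  0.42  -0.739] yaxis [-0.427  0.883  0.197] tilt 42.4
```

```bash
python3 -m jog '[[1,-44,4,-15,0],[1,-44,3,-15,0],[1,0,0,-40,0],[1,0,0,-40,0],[1,0,0,-40,0]]'; python3 st.py; python3 -m jog '[[1,0,0,-40,0],[1,0,0,-40,0],[1,0,0,-40,0],[1,0,0,-40,0]]'; python3 st.py; python3 snap.py scene s6.png 220 420 35 215 3.2;python3 snap.py wrist w6.png 0 640 0 400 1
```

```text
time_s: 11.9
tool_pos: [0.4797, 0.1076, 0.4363]
eef_rot: [-0.456, 2.406, 0.44]
wrist_force: [1.4, 0.2, 0.1]
opening: 0.0
q [-0.211 -0.554  2.112  0.61   1.136 -2.291] zaxis [ 0.53   0.418 -0.738] yaxis [-0.425  0.884  0.195] tilt 42.5
time_s: 12.3
tool_pos: [0.4801, 0.1077, 0.2756]
eef_rot: [-0.455, 2.407, 0.441]
wrist_force: [0.9, -0.6, 0.6]
opening: -0.0001
q [-0.211 -0.493  2.367  0.734  0.888 -2.522] zaxis [ 0.529  0.418 -0.738] yaxis [-0.425  0.884  0.196] tilt 42.4
```

View pics/s6.png

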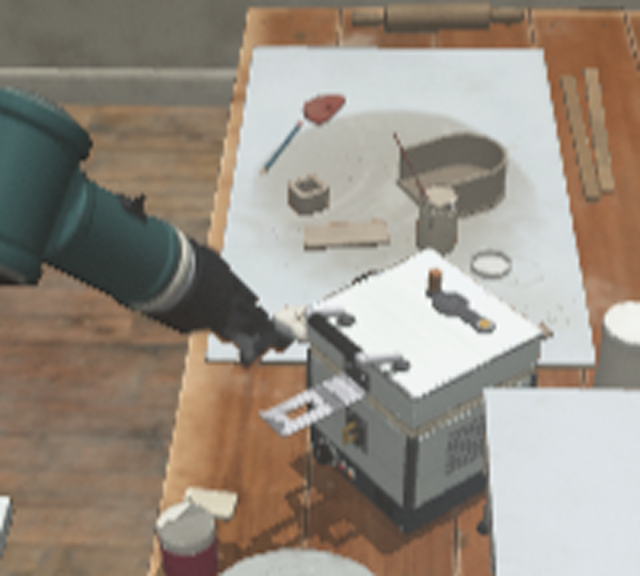

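View pics/w6.png

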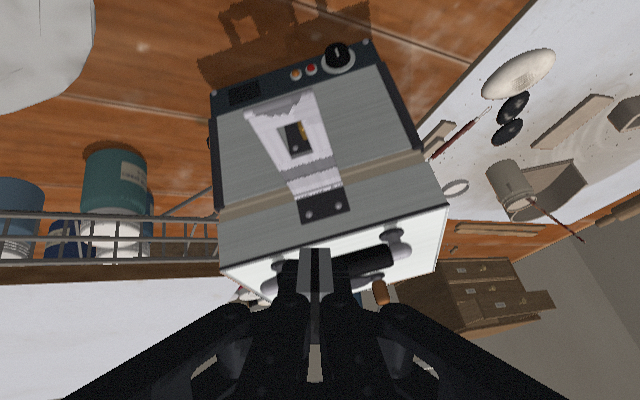

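```bash
python3 -m jog '[[1,0,0,0,-8],[1,0,0,0,-8],[1,0,0,0,-4]]'; python3 st.py; python3 -m jog '[[1,0,0,-25,0],[1,0,0,-20,0]]'; python3 st.py
```

```text
time_s: 12.7
tool_pos: [0.4807, 0.1073, 0.2787]
eef_rot: [-0.09, 2.427, 0.307]
wrist_force: [-0.1, -0.5, -0.4]
opening: 0.0
q [-0.008 -0.592  2.411  0.414  0.665 -1.894] zaxis [ 0.626  0.243 -0.741] yaxis [-0.145  0.97   0.196] tilt 42.2
time_s: 12.9
tool_pos: [0.4813, 0.1081, 0.2341]
eef_rot: [-0.097, 2.425, 0.308]
wrist_force: [0.3, 0.2, 0.0]
opening: 0.0001
q [-0.009 -0.549  2.473  0.484  0.572 -1.983] zaxis [ 0.626  0.246 -0.74 ] yaxis [-0.15   0.969  0.195] tilt 42.3
```

```bash
python3 - <<'E'
from hasp import *
p=np.array([.4813,.1081,.2341])
for a,r,pen in zip([1.62,1.62,1.4,1.2,1.0,.8,.6,.45,.3,.15,0],[60,60,60,62,66,71,77,83,88,93,97],[-.02]+[.002]*10):
    q=tcp(a,r/1e3,pen); print(a,r,q.round(4),((q-p)*1000).round(1)); p=q
E
```

```text
1.62 60 [0.4986 0.1252 0.2063] [ 17.3  17.1 -27.8]
1.62 60 [0.4977 0.1245 0.1843] [ -0.8  -0.7 -22. ]
1.4 60 [0.4974 0.1242 0.1692] [ -0.4  -0.3 -15.1]
1.2 62 [0.4981 0.1249 0.1548] [  0.8   0.6 -14.4]
1.0 66 [0.5003 0.1266 0.1395] [  2.1   1.8 -15.3]
0.8 71 [0.5045 0.1301 0.1244] [  4.2   3.5 -15.1]
0.6 77 [0.5089 0.1337 0.1116] [  4.4   3.6 -12.8]
0.45 83 [0.5134 0.1374 0.1008] [  4.5   3.7 -10.8]
0.3 88 [0.52   0.1428 0.0914] [ 6.6  5.4 -9.4]
0.15 93 [0.5281 0.1495 0.083 ] [ 8.2  6.7 -8.4]
0 97 [0.5379 0.1575 0.077 ] [ 9.8  8.  -6. ]
```

```bash
python3 -m jog '[[1,8,8,-14,0],[1,9,9,-14,0],[1,-0.5,-0.5,-10,0],[1,0,0,-6,0]]'; python3 st.py; python3 -m jog '[[1,0,0,-6,0],[1,0,0,-6,0],[1,0,0,-8,0]]'; python3 st.py; python3 snap.py scene s7.png 220 420 35 215 3.2
```

```text
time_s: 13.4
tool_pos: [0.4976, 0.1241, 0.1882]
eef_rot: [-0.095, 2.429, 0.308]
wrist_force: [-0.7, -0.7, 0.4]
opening: -0.0
q [ 0.049 -0.434  2.499  0.548  0.425 -2.027] zaxis [ 0.623  0.246 -0.743] yaxis [-0.148  0.969  0.196] tilt 42.0
time_s: 13.7
tool_pos: [0.4974, 0.1235, 0.1676]
eef_rot: [-0.094, 2.428, 0.307]
wrist_force: [0.4, -0.5, 0.9]
opening: 0.0004
q [ 0.048 -0.401  2.522  0.621  0.377 -2.107] zaxis [ 0.624  0.245 -0.742] yaxis [-0.147  0.97   0.196] tilt 42.1
```

View pics/s7.png

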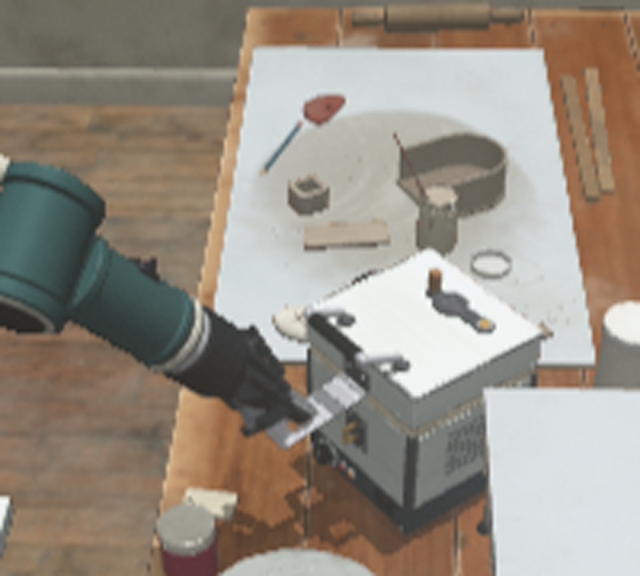

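```bash
python3 -m jog '[[1,1,1,-7,0],[1,1,1,-7,0]]'; python3 st.py; python3 -m jog '[[1,1.5,1,-7,0],[1,1.5,1,-7,0]]'; python3 st.py; python3 snap.py scene s8.png 220 420 35 215 3.2
```

```text
time_s: 13.95
tool_pos: [0.4991, 0.1255, 0.1528]
eef_rot: [-0.094, 2.429, 0.307]
wrist_force: [0.7, -0.2, 1.0]
opening: -0.0003
q [ 0.055 -0.367  2.533  0.681  0.34  -2.168] zaxis [ 0.623  0.244 -0.743] yaxis [-0.147  0.97   0.195] tilt 42.0
time_s: 14.15
tool_pos: [0.5021, 0.1275, 0.1386]
eef_rot: [-0.094, 2.43, 0.307]
wrist_force: [0.5, -0.3, 1.7]
opening: 0.0002
q [ 0.062 -0.33   2.541  0.762  0.302 -2.248] zaxis [ 0.623  0.244 -0.743] yaxis [-0.147  0.97   0.195] tilt 42.0
```

View pics/s8.png

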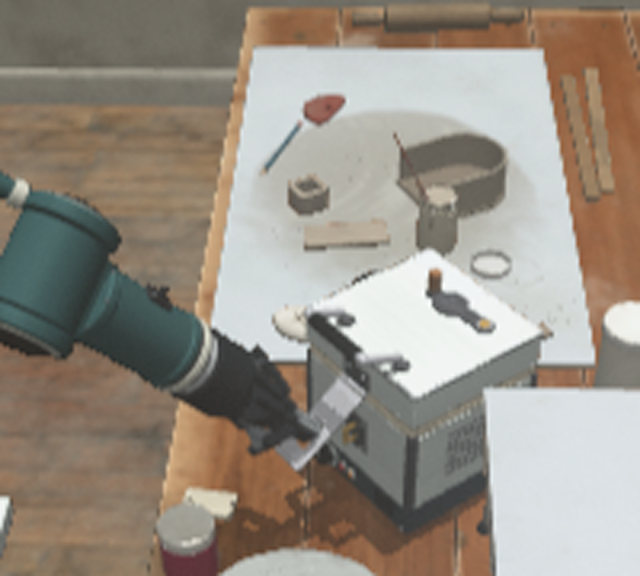

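```bash
python3 -m jog '[[1,2,2,-7,-4],[1,2,2,-7,-4]]'; python3 st.py; python3 -m jog '[[1,2.5,2,-7,-2],[1,2.5,2,-6,-2]]'; python3 st.py; python3 snap.py scene s9.png 220 420 35 215 3.2
```

```text
time_s: 14.4
tool_pos: [0.5037, 0.1283, 0.1273]
eef_rot: [0.028, 2.432, 0.257]
wrist_force: [0.5, -2.0, 1.3]
opening: -0.0002
q [ 0.146 -0.308  2.548  0.434  0.198 -1.797] zaxis [ 0.639  0.178 -0.748] yaxis [-0.047  0.98   0.192] tilt 41.6
time_s: 14.6
tool_pos: [0.5071, 0.1314, 0.1159]
eef_rot: [0.095, 2.43, 0.23]
wrist_force: [-0.4, -0.8, 1.3]
opening: -0.0001
q [ 0.2   -0.27   2.547  0.068  0.142 -1.357] zaxis [ 0.646  0.141 -0.75 ] yaxis [0.008 0.982 0.191] tilt 41.4
```

View pics/s9.png

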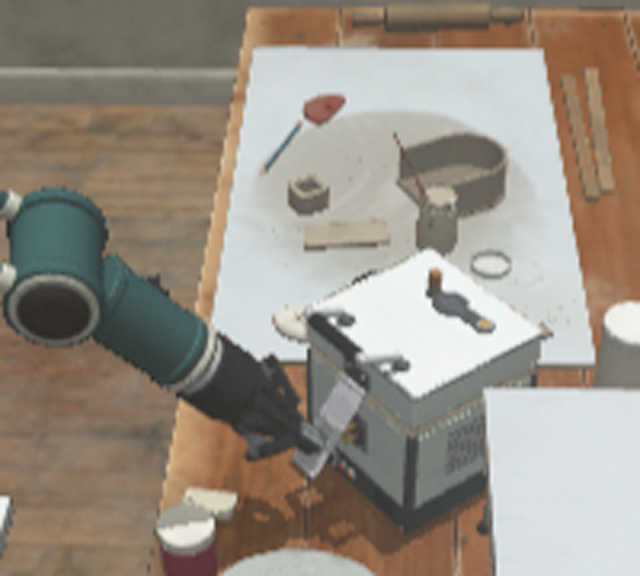

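```bash
python3 -m jog '[[1,3,2,-9,0],[1,4,3,-9,0]]'; python3 st.py; python3 -m jog '[[1,5,4,-7,0],[1,5,4,-5,0]]'; python3 st.py; python3 snap.py scene s10.png 220 420 35 215 3.2
```

```text
time_s: 14.85
tool_pos: [0.5141, 0.1363, 0.0981]
eef_rot: [0.093, 2.43, 0.23]
wrist_force: [-0.4, -0.3, 1.4]
opening: 0.0002
q [ 0.21  -0.207  2.545  0.041  0.081 -1.324] zaxis [ 0.646  0.141 -0.75 ] yaxis [0.006 0.982 0.19 ] tilt 41.4
time_s: 15.05
tool_pos: [0.5237, 0.144, 0.0852]
eef_rot: [0.094, 2.432, 0.23]
wrist_force: [-0.4, -0.9, 1.7]
opening: -0.0001
q [ 0.228 -0.148  2.531 -0.231  0.039 -1.037] zaxis [ 0.645  0.141 -0.751] yaxis [0.007 0.982 0.19 ] tilt 41.3
```

View pics/s10.png

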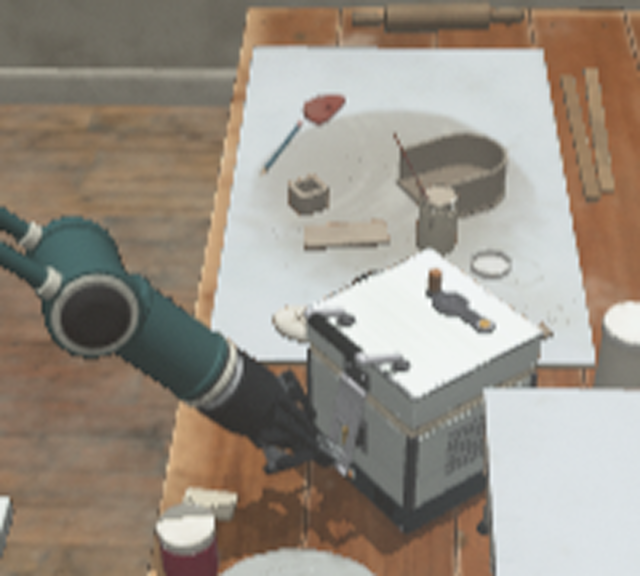

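```bash
python3 -m jog '[[1,4,3.3,-2.5,0],[1,4,3.3,-2,0]]'; python3 st.py; python3 -m jog '[[1,4,3.3,-1,0]]'; python3 st.py; python3 snap.py scene s11.png 260 400 85 215 4.4
```

```text
time_s: 15.3
tool_pos: [0.5305, 0.1493, 0.0812]
eef_rot: [0.094, 2.432, 0.228]
wrist_force: [-1.3, -0.8, 0.5]
opening: 0.0003
q [ 0.241 -0.119  2.517 -0.663  0.03  -0.597] zaxis [ 0.645  0.139 -0.752] yaxis [0.008 0.982 0.189] tilt 41.3
time_s: 15.4
tool_pos: [0.5343, 0.1522, 0.0802]
eef_rot: [0.094, 2.432, 0.228]
wrist_force: [-3.1, -2.7, 0.8]
opening: -0.0001
q [ 0.247 -0.106  2.509 -0.878  0.03  -0.377] zaxis [ 0.645  0.139 -0.752] yaxis [0.008 0.982 0.188] tilt 41.3
```

View pics/s11.png

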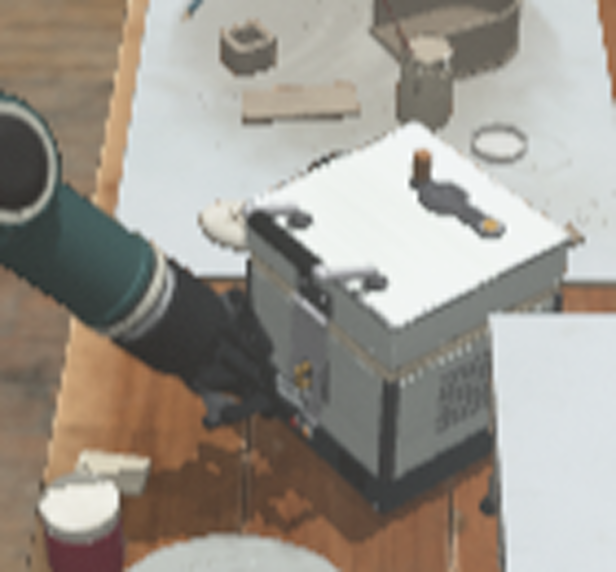

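```bash
python3 -m jog '[[1,2,1.7,0,0]]'; python3 st.py; python3 -m jog '[[1,2,1.7,0,0]]'; python3 st.py
```

```text
time_s: 15.55
tool_pos: [0.5352, 0.1528, 0.0791]
eef_rot: [0.094, 2.435, 0.224]
wrist_force: [-4.7, -6.0, 0.4]
opening: -0.0002
q [ 0.25  -0.101  2.505 -0.936  0.034 -0.317] zaxis [ 0.643  0.136 -0.753] yaxis [0.009 0.983 0.186] tilt 41.1
time_s: 15.65
tool_pos: [0.5361, 0.1533, 0.0779]
eef_rot: [0.097, 2.437, 0.221]
wrist_force: [-7.7, -7.8, -0.2]
opening: 0.0002
q [ 0.253 -0.096  2.502 -0.995  0.037 -0.255] zaxis [ 0.642  0.134 -0.755] yaxis [0.012 0.983 0.184] tilt 41.0
```

```bash
python3 -m jog '[[1,-10,-8,1,0],[1,-20,-16,10,0],[1,-25,-20,20,0]]'; python3 st.py; python3 snap.py scene s12.png 280 380 95 205 5.4; python3 snap.py wrist w12.png 0 640 0 400 1
```

```text
time_s: 15.95
tool_pos: [0.5201, 0.135, 0.0902]
eef_rot: [0.102, 2.432, 0.209]
wrist_force: [0.1, -1.1, -0.7]
opening: 0.0004
q [ 0.222 -0.173  2.536 -0.348  0.064 -0.927] zaxis [ 0.646  0.123 -0.753] yaxis [0.018 0.984 0.177] tilt 41.2
```

View pics/s12.png

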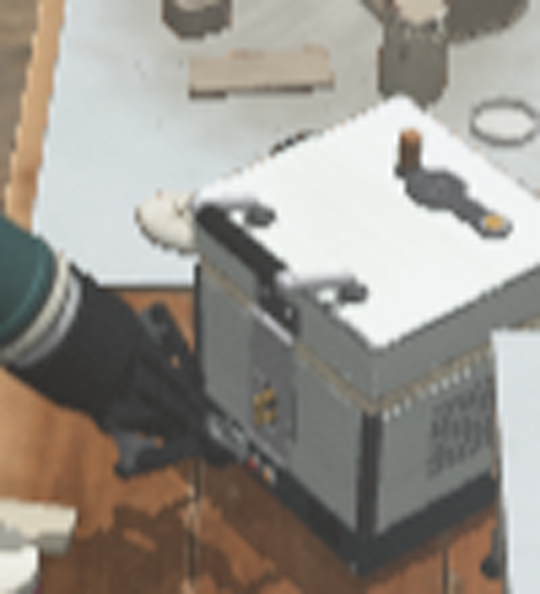

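View pics/w12.png

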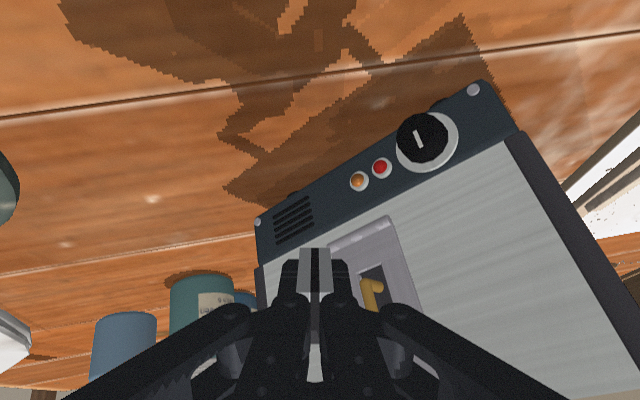

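```bash
python3 -m jog '[[1,-10,-8,15,0],[1,-10,-8,20,0],[1,-5,-5,25,0],[1,0,-5,30,0]]'; python3 st.py; python3 -m jog '[[1,0,-10,35,0],[1,0,-10,40,0],[1,0,-10,40,0],[1,0,-10,40,0],[1,0,-10,40,0]]'; python3 st.py; python3 snap.py scene s13.png 280 380 95 205 5.4; python3 snap.py wrist w13.png 0 640 0 400 1
```

```text
time_s: 16.45
tool_pos: [0.4968, 0.1101, 0.1761]
eef_rot: [0.104, 2.433, 0.206]
wrist_force: [0.7, 0.1, -0.0]
opening: -0.0
q [ 0.156 -0.429  2.513  0.057  0.342 -1.376] zaxis [ 0.646  0.121 -0.754] yaxis [0.021 0.984 0.175] tilt 41.1
time_s: 16.95
tool_pos: [0.4982, 0.0599, 0.3741]
eef_rot: [0.104, 2.429, 0.206]
wrist_force: [1.6, -0.3, 0.3]
opening: -0.0
q [-0.025 -0.609  2.242  0.191  0.808 -1.592] zaxis [ 0.649  0.121 -0.751] yaxis [0.02  0.984 0.175] tilt 41.3
```

View pics/s13.png

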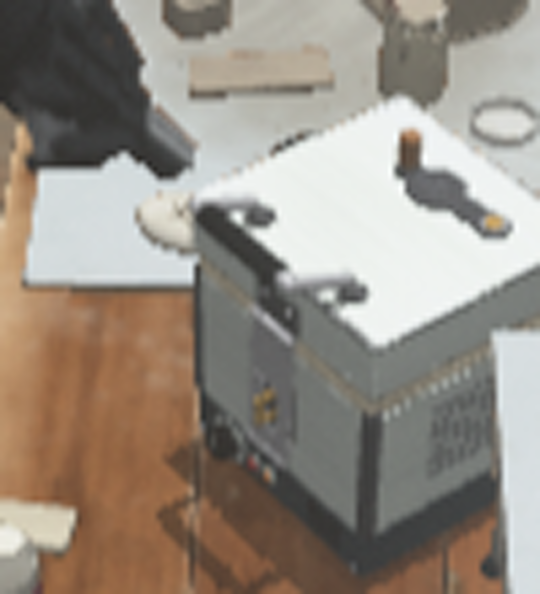

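View pics/w13.png

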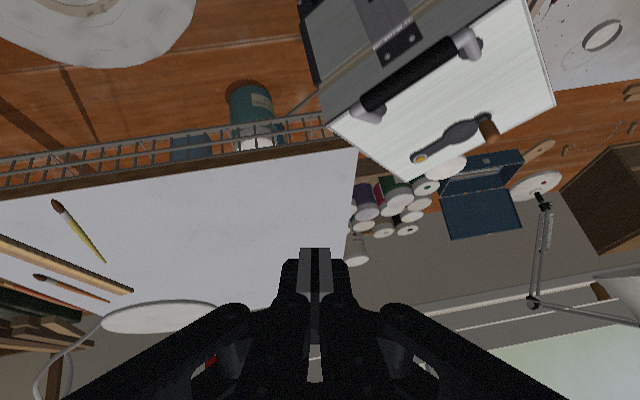

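```bash
python3 - <<'E'
from kiln import *
load()
for a in (0,.1,.2):
    m=model([.6129,.2192,.688,0,.03,a,-.05]); print(a,[((proj("scene",m[k])[0]-(280,95)+.4)*5.4).round(0).tolist() for k in("tL","tR","hh","staple")])
E
```

```text
0 [[253.0, 432.0], [291.0, 466.0], [274.0, 325.0], [256.0, 413.0]]
0.1 [[241.0, 438.0], [278.0, 473.0], [274.0, 325.0], [256.0, 413.0]]
0.2 [[228.0, 443.0], [266.0, 478.0], [274.0, 325.0], [256.0, 413.0]]
```

```bash
python3 snap.py scene s14.png 305 350 140 195 10
```

```text
(no output)
```

View pics/s14.png

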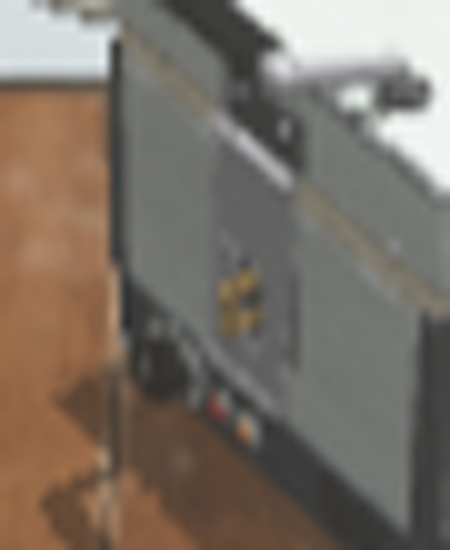

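```bash
python3 -m jog '[[1,22,39,0,0],[1,22,39,0,0],[1,22,39,0,0],[1,23,39,0,0],[1,23,39,0,0]]'; python3 -m jog '[[1,23,42,-20,0],[1,0,0,-40,0],[1,0,0,-40,0],[1,0,0,0,0]]'; python3 st.py; python3 snap.py scene s15.png 290 390 85 195 5.4; python3 snap.py wrist w15.png 0 640 0 400 1
```

```text
time_s: 17.7
tool_pos: [0.6099, 0.2577, 0.3686]
eef_rot: [0.101, 2.434, 0.205]
wrist_force: [1.8, -0.5, 0.8]
opening: 0.0002
time_s: 18.1
tool_pos: [0.6269, 0.2938, 0.259]
eef_rot: [0.101, 2.448, 0.195]
wrist_force: [-0.3, 0.0, -1.0]
opening: 0.0
q [ 0.507 -0.069  2.071 -0.443  0.508 -0.662] zaxis [ 0.635  0.114 -0.764] yaxis [0.023 0.986 0.166] tilt 40.2
```

View pics/s15.png

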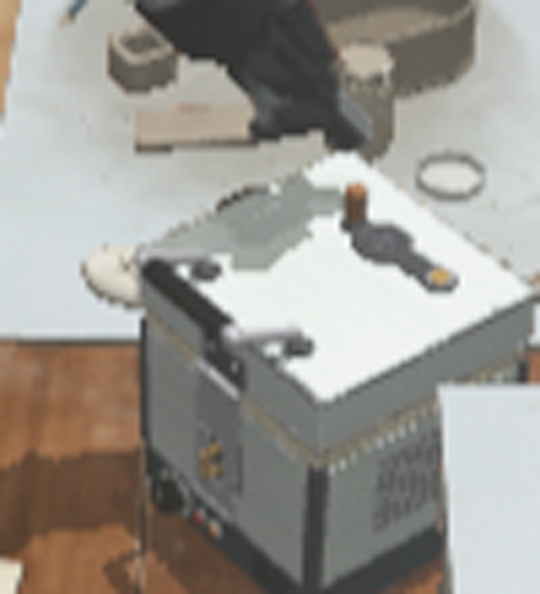

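View pics/w15.png

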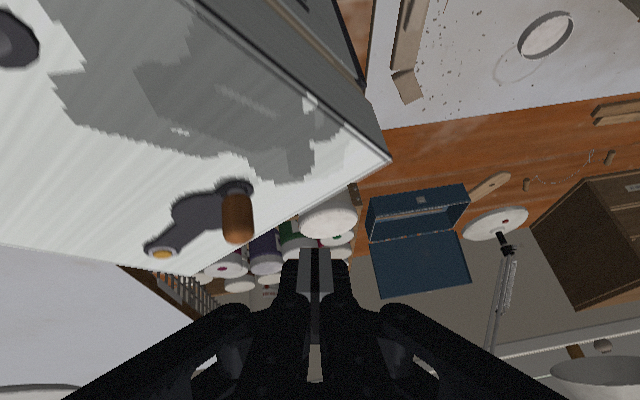

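```bash
python3 -m jog '[[1,5,0,-12,0],[1,0,0,-11,0],[1,0,-5,0,0]]'; python3 st.py; python3 -m jog '[[1,-4,-8,0,0],[1,-4,-8,0,0],[1,-3,-8,0,0]]'; python3 st.py; python3 snap.py scene s16.png 290 390 85 195 5.4
```

```text
time_s: 18.5
tool_pos: [0.6374, 0.2905, 0.2489]
eef_rot: [0.104, 2.431, 0.206]
wrist_force: [-0.1, 0.1, -1.3]
opening: -0.0003
q [ 0.491 -0.051  2.081 -0.466  0.459 -0.644] zaxis [ 0.647  0.12  -0.753] yaxis [0.021 0.984 0.175] tilt 41.2
time_s: 18.8
tool_pos: [0.6263, 0.2674, 0.251]
eef_rot: [0.105, 2.428, 0.211]
wrist_force: [-0.5, 1.6, 1.7]
opening: 0.0001
q [ 0.456 -0.098  2.122 -0.417  0.447 -0.713] zaxis [ 0.649  0.124 -0.75 ] yaxis [0.02  0.984 0.179] tilt 41.4
```

View pics/s16.png

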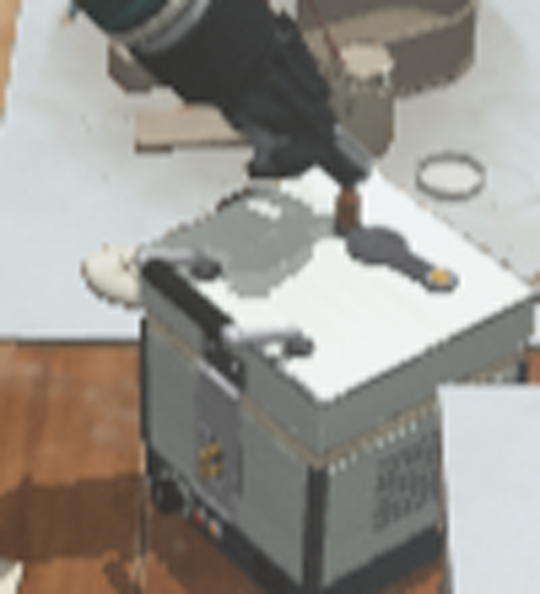

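```bash
python3 -m jog '[[1,4,12,0,0],[1,2,6,0,0],[1,0,0,-7,0],[1,0,0,-7,0]]'; python3 st.py;  python3 snap.py wrist w16.png 0 640 0 400 1
```

```text
time_s: 19.25
tool_pos: [0.6326, 0.2848, 0.2355]
eef_rot: [0.104, 2.43, 0.206]
wrist_force: [0.0, -0.4, -0.9]
opening: 0.0002
q [ 0.485 -0.051  2.109 -0.486  0.431 -0.625] zaxis [ 0.648  0.121 -0.752] yaxis [0.02  0.984 0.176] tilt 41.3
```

View pics/w16.png

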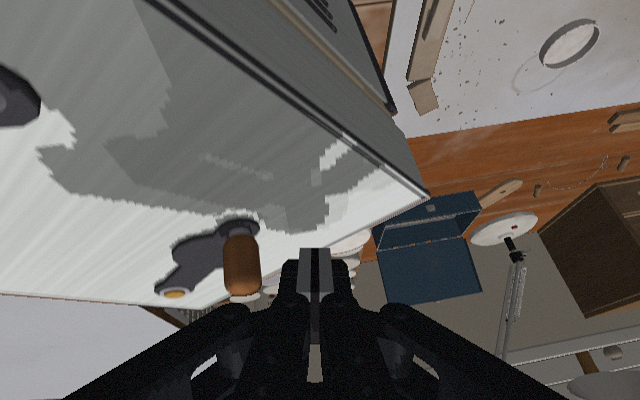

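```bash
python3 -m jog '[[1,-3,-9,0,0],[1,-4,-9,0,0],[1,-4,-9,0,0],[1,-4,-9,0,0]]'; python3 st.py; python3 -m jog '[[1,-3,-9,0,0],[1,-2,-9,0,0],[1,-1,-9,0,0]]'; python3 st.py; python3 snap.py scene s17.png 290 390 85 195 5.4
```

```text
time_s: 19.7
tool_pos: [0.6172, 0.2478, 0.236]
eef_rot: [0.105, 2.43, 0.206]
wrist_force: [0.6, 0.8, -0.3]
opening: 0.0002
q [ 0.427 -0.117  2.168 -0.405  0.415 -0.742] zaxis [ 0.648  0.121 -0.752] yaxis [0.021 0.984 0.176] tilt 41.3
time_s: 20.0
tool_pos: [0.6114, 0.2207, 0.2364]
eef_rot: [0.105, 2.429, 0.206]
wrist_force: [0.4, 0.5, 0.9]
opening: -0.0002
q [ 0.375 -0.154  2.2   -0.325  0.403 -0.855] zaxis [ 0.649  0.121 -0.751] yaxis [0.021 0.984 0.176] tilt 41.3
```

View pics/s17.png

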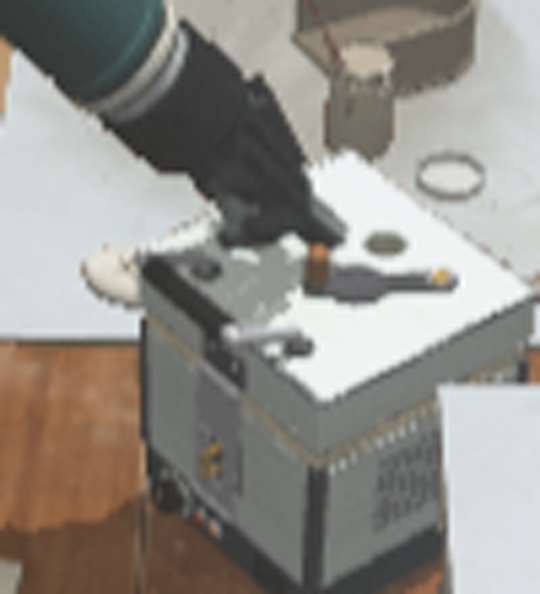

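```bash
python3 -m jog '[[1,0,-9,0,0],[1,1,-8,0,0]]'; python3 st.py; python3 -m jog '[[1,2,-6,0,0]]'; python3 snap.py scene s18.png 290 390 85 195 5.4
```

```text
time_s: 20.25
tool_pos: [0.6126, 0.2042, 0.2365]
eef_rot: [0.105, 2.429, 0.207]
wrist_force: [-0.2, 0.5, -0.9]
opening: -0.0001
q [ 0.337 -0.166  2.21  -0.264  0.395 -0.94 ] zaxis [ 0.649  0.121 -0.751] yaxis [0.021 0.984 0.176] tilt 41.3
time_s: 20.35
tool_pos: [0.6146, 0.198, 0.2364]
eef_rot: [0.105, 2.429, 0.206]
wrist_force: [0.1, 1.0, 0.1]
opening: 0.0002
```

View pics/s18.png

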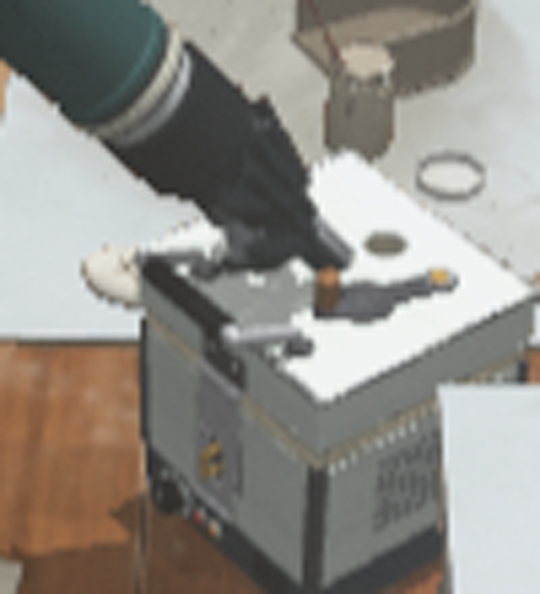

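```bash
python3 -m jog '[[1,2,15,0,0],[1,0,5,20,0],[1,0,0,40,0],[1,0,0,45,0],[1,0,0,45,0]]'; python3 -m jog '[[1,0,40,20,0],[1,0,45,0,0],[1,-20,45,0,0],[1,-20,45,0,0],[1,-20,45,0,0]]'; python3 st.py; python3 snap.py scene s19.png 290 390 85 195 5.4;python3 snap.py top t19.png 160 330 90 230 4.2
```

```text
time_s: 20.9
tool_pos: [0.616, 0.2185, 0.3869]
eef_rot: [0.104, 2.431, 0.206]
wrist_force: [0.8, 0.4, -0.0]
opening: 0.0003
time_s: 21.4
tool_pos: [0.5558, 0.4399, 0.4063]
eef_rot: [0.106, 2.429, 0.207]
wrist_force: [1.0, 0.4, 0.3]
opening: 0.0002
q [ 0.83  -0.082  1.818 -0.546  0.872 -0.412] zaxis [ 0.649  0.121 -0.751] yaxis [0.021 0.984 0.177] tilt 41.3
```

View pics/s19.png

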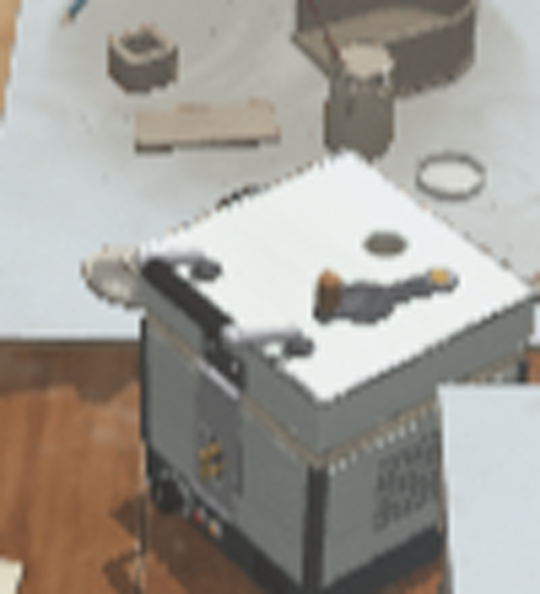

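View pics/t19.png

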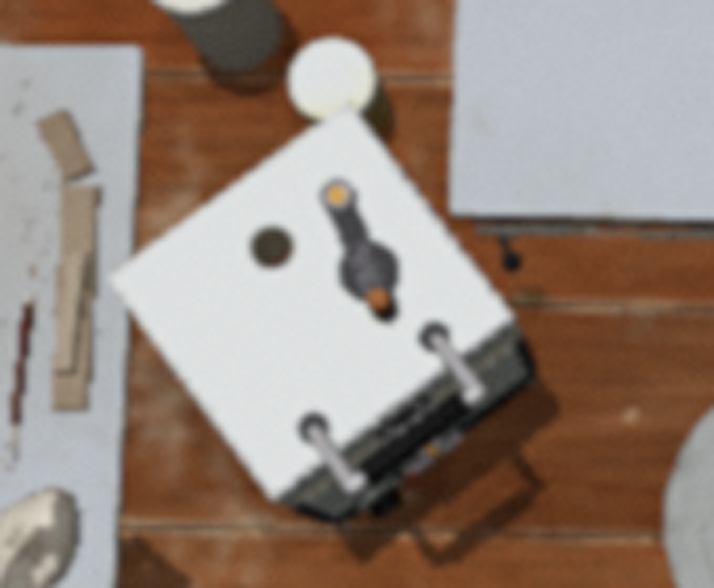

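```bash
python3 - <<'E'
from kiln import *
load()
for a in (0,.1,.2):
    m=model([.6129,.2192,.688,0,.03,a,-.05]); print(a,[((proj("top",m[k])[0]-(160,90)+.4)*4.2).round(0).tolist() for k in("tL","tR","staple","h","lFL","lFR")])
E
python3 snap.py top t20.png 245 285 180 210 18;python3 snap.py scene s20.png 305 350 140 195 10
```

```text
0 [[413.0, 463.0], [459.0, 427.0], [440.0, 453.0], [418.0, 435.0], [277.0, 498.0], [517.0, 314.0]]
0.1 [[422.0, 475.0], [469.0, 439.0], [440.0, 453.0], [418.0, 435.0], [277.0, 498.0], [517.0, 314.0]]
0.2 [[431.0, 487.0], [478.0, 451.0], [440.0, 453.0], [418.0, 435.0], [277.0, 498.0], [517.0, 314.0]]
```

View pics/t20.png

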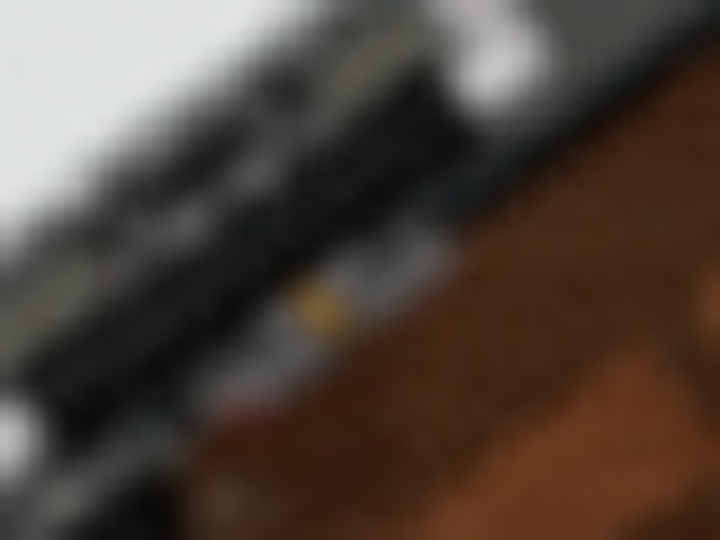

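View pics/s20.png

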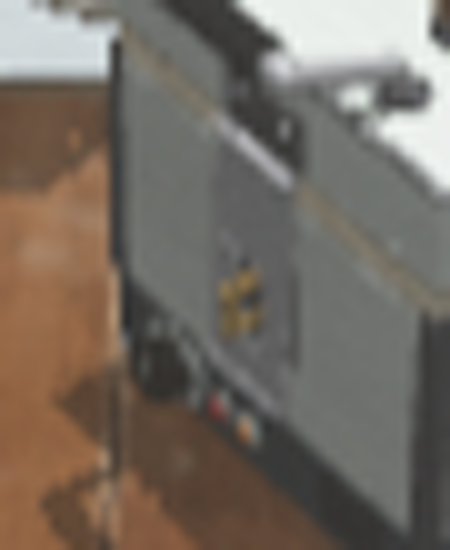

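```bash
python3 -m jog '[[1,-10,-40,0,0],[1,-10,-43,0,0],[1,-10,-43,0,0],[1,-10,-43,0,0],[1,-10,-43,0,0]]'; python3 -m jog '[[1,-4,-43,0,0],[1,-4,-43,0,0],[1,0,-43,0,0],[1,0,-39,-10,0]]'; python3 -m jog '[[1,0,8,-35,0],[1,0,8,-40,0],[1,0,8,-40,0],[1,0,10,-40,0],[1,0,12,-40,0]]';  python3 st.py; python3 snap.py wrist w21.png 0 640 0 400 1
```

```text
time_s: 22.2
tool_pos: [0.5062, 0.2235, 0.4059]
eef_rot: [0.107, 2.429, 0.205]
wrist_force: [0.7, -1.3, -0.1]
opening: -0.0001
time_s: 22.6
tool_pos: [0.4985, 0.0556, 0.3988]
eef_rot: [0.106, 2.423, 0.204]
wrist_force: [0.6, 0.1, -0.6]
opening: 0.0
time_s: 23.1
tool_pos: [0.4986, 0.1027, 0.2001]
eef_rot: [0.109, 2.427, 0.204]
wrist_force: [0.6, 0.1, 0.3]
opening: 0.0002
q [ 0.133 -0.468  2.489  0.078  0.4   -1.408] zaxis [ 0.65   0.118 -0.75 ] yaxis [0.025 0.984 0.176] tilt 41.4
```

View pics/w21.png

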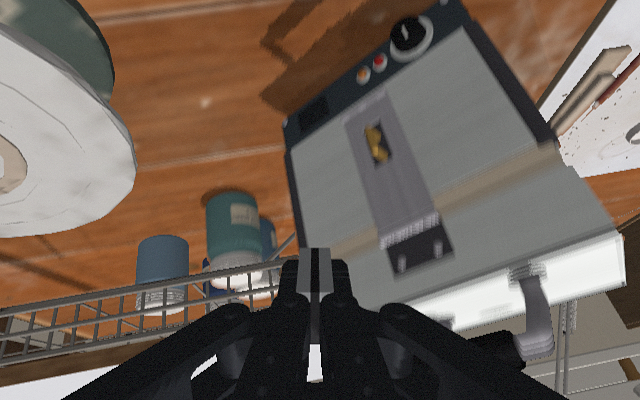

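```bash
python3 - <<'E'
from kiln import *
from bench import vision
r=vision.read_camera("wrist"); CAM["wrist"]=r
for a in (0,.1,.2):
    m=model([.6129,.2192,.688,0,.03,a,-.05]); print(a,{k:proj("wrist",m[k])[0].round(0).tolist() for k in("tL","tR","hh","staple","kFL","kFR","uFL","lFL","bFR","bFL")})
im=cv2.cvtColor(r["image"],cv2.COLOR_RGB2BGR)[70:260,280:460]; cv2.imwrite("pics/w22.png",cv2.resize(im,None,fx=3.1,fy=3.1,interpolation=cv2.INTER_CUBIC))
E
```

```text
0 {'tL': [385.0, 112.0], 'tR': [343.0, 141.0], 'hh': [406.0, 254.0], 'staple': [367.0, 161.0], 'kFL': [558.0, 172.0], 'kFR': [302.0, 289.0], 'uFL': [559.0, 174.0], 'lFL': [622.0, 268.0], 'bFR': [276.0, 129.0], 'bFL': [441.0, -2.0]}
0.1 {'tL': [378.0, 106.0], 'tR': [335.0, 136.0], 'hh': [406.0, 254.0], 'staple': [367.0, 161.0], 'kFL': [558.0, 172.0], 'kFR': [302.0, 289.0], 'uFL': [559.0, 174.0], 'lFL': [622.0, 268.0], 'bFR': [276.0, 129.0], 'bFL': [441.0, -2.0]}
0.2 {'tL': [371.0, 100.0], 'tR': [327.0, 131.0], 'hh': [406.0, 254.0], 'staple': [367.0, 161.0], 'kFL': [558.0, 172.0], 'kFR': [302.0, 289.0], 'uFL': [559.0, 174.0], 'lFL': [622.0, 268.0], 'bFR': [276.0, 129.0], 'bFL': [441.0, -2.0]}
```

View pics/w22.png

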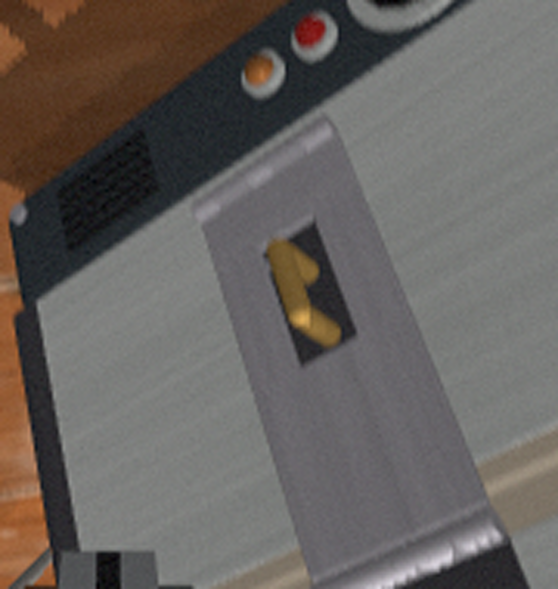

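```bash
python3 -m jog '[[1,0,3,-30,0],[1,0,3,-30,0],[1,0,3,-25,0],[1,4,5,-20,0]]'; python3 st.py; python3 -m jog '[[1,5,6,-8,0],[1,5,6,-6,0],[1,5,5,-4,0]]'; python3 st.py; python3 snap.py scene s23.png 280 380 95 205 5.4
```

```text
time_s: 23.6
tool_pos: [0.5047, 0.1177, 0.097]
eef_rot: [0.108, 2.429, 0.205]
wrist_force: [0.4, -1.0, -1.5]
opening: 0.0001
q [ 0.181 -0.239  2.57   0.003  0.09  -1.304] zaxis [ 0.649  0.119 -0.751] yaxis [0.023 0.984 0.176] tilt 41.3
time_s: 23.9
tool_pos: [0.5178, 0.13, 0.0841]
eef_rot: [0.109, 2.427, 0.201]
wrist_force: [0.1, -0.3, -0.1]
opening: 0.0
q [ 0.216 -0.166  2.549 -0.61   0.046 -0.665] zaxis [ 0.651  0.116 -0.75 ] yaxis [0.025 0.984 0.174] tilt 41.4
```

View pics/s23.png

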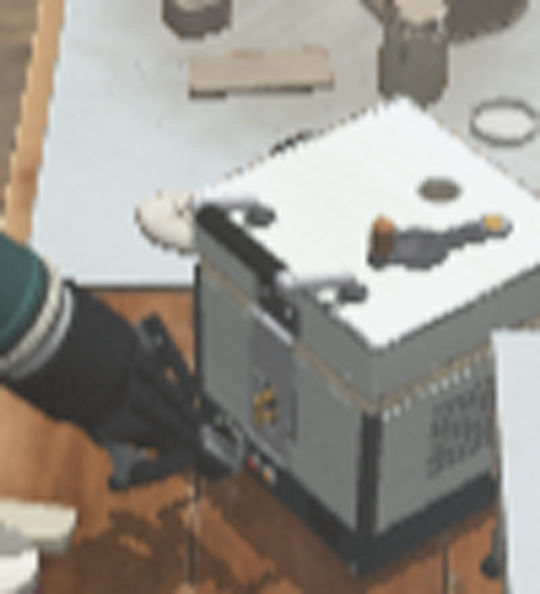

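```bash
python3 -m jog '[[1,2,3,-5,0],[1,3,4,-4,0],[1,3,4,-2,0]]'; python3 st.py; python3 -m jog '[[1,3,4,0,0],[1,2,3,0,0]]'; python3 st.py; python3 -m jog '[[1,2,2,0,0],[1,2,2,0,0]]'; python3 st.py
```

```text
time_s: 24.25
tool_pos: [0.5232, 0.1366, 0.0779]
eef_rot: [0.109, 2.426, 0.199]
wrist_force: [0.8, 0.2, 0.2]
opening: -0.0002
q [ 0.236 -0.133  2.539 -1.25   0.043 -0.01 ] zaxis [ 0.652  0.114 -0.75 ] yaxis [0.026 0.985 0.172] tilt 41.4
time_s: 24.45
tool_pos: [0.5282, 0.1439, 0.0782]
eef_rot: [0.108, 2.427, 0.199]
wrist_force: [0.5, -0.1, -0.8]
opening: -0.0001
q [ 0.254 -0.118  2.525 -1.306  0.054  0.058] zaxis [ 0.651  0.115 -0.75 ] yaxis [0.025 0.985 0.172] tilt 41.4
time_s: 24.65
tool_pos: [0.5308, 0.1485, 0.0773]
eef_rot: [0.108, 2.43, 0.201]
wrist_force: [0.4, 0.2, 0.0]
opening: 0.0
q [ 0.264 -0.107  2.516 -1.307  0.059  0.066] zaxis [ 0.648  0.116 -0.753] yaxis [0.025 0.985 0.173] tilt 41.2
```

```bash
python3 -m jog '[[1,2,1,-3,0],[1,2,2,-2,0]]'; python3 st.py; python3 -m jog '[[1,2,2,-1,0],[1,2,1,-1,0]]'; python3 st.py
```

```text
time_s: 24.85
tool_pos: [0.5337, 0.1513, 0.0741]
eef_rot: [0.106, 2.437, 0.201]
wrist_force: [0.4, 0.3, -0.2]
opening: 0.0001
q [ 0.267 -0.091  2.507 -1.309  0.059  0.07 ] zaxis [ 0.643  0.117 -0.757] yaxis [0.024 0.985 0.172] tilt 40.8
time_s: 25.05
tool_pos: [0.5374, 0.1543, 0.0732]
eef_rot: [0.106, 2.44, 0.201]
wrist_force: [-1.0, -0.4, 1.2]
opening: -0.0004
q [ 0.272 -0.079  2.497 -1.309  0.062  0.075] zaxis [ 0.641  0.117 -0.759] yaxis [0.024 0.985 0.172] tilt 40.7
```

```bash
python3 -m jog '[[1,2,1.5,0,0]]'; python3 -m jog '[[1,2,1.5,0,0]]'; python3 -m jog '[[1,1,1,0,0]]';  python3 st.py
```

```text
time_s: 25.15
tool_pos: [0.5385, 0.1551, 0.0725]
eef_rot: [0.106, 2.441, 0.199]
wrist_force: [-8.3, -3.6, 3.1]
opening: 0.0
time_s: 25.25
tool_pos: [0.5392, 0.1556, 0.0715]
eef_rot: [0.107, 2.444, 0.197]
wrist_force: [-15.6, -5.6, 5.4]
opening: -0.0001
time_s: 25.35
tool_pos: [0.5396, 0.1559, 0.071]
eef_rot: [0.108, 2.445, 0.195]
wrist_force: [-18.7, -9.1, 12.2]
opening: -0.0002
q [ 0.279 -0.067  2.489 -1.309  0.07   0.08 ] zaxis [ 0.638  0.112 -0.762] yaxis [0.028 0.985 0.168] tilt 40.4
```

```bash
python3 -m jog '[[1,-4,-4,0,0],[1,-5,-6,3,0],[1,-6,-6,5,0],[1,-6,-6,10,0]]'; python3 -m jog '[[1,-8,-6,15,0],[1,-8,-6,20,0],[1,-5,-5,25,0],[1,0,-5,30,0]]'; python3 st.py; python3 -m jog '[[1,0,-10,35,0],[1,0,-10,40,0],[1,-10,-10,40,0],[1,-10,-10,40,0],[1,-10,-10,40,0]]'; python3 st.py; python3 snap.py scene s24.png 225 405 55 215 3.6;python3 snap.py top t24.png 160 330 90 290 3; python3 snap.py wrist w24.png 0 640 0 400 1; python3 snap.py scene s25.png 0 640 0 400 1.25; python3 snap.py scene s26.png 305 350 140 195 10
```

```text
time_s: 25.75
tool_pos: [0.5259, 0.1397, 0.0852]
eef_rot: [0.107, 2.441, 0.197]
wrist_force: [0.3, -0.1, 0.2]
opening: 0.0002
time_s: 26.15
tool_pos: [0.5074, 0.119, 0.1683]
eef_rot: [0.109, 2.442, 0.193]
wrist_force: [0.1, 0.4, -0.1]
opening: 0.0
q [ 0.191 -0.376  2.493 -0.041  0.319 -1.256] zaxis [ 0.639  0.111 -0.761] yaxis [0.028 0.986 0.167] tilt 40.5
time_s: 26.65
tool_pos: [0.4784, 0.0689, 0.3661]
eef_rot: [0.108, 2.438, 0.193]
wrist_force: [1.8, 0.4, 0.2]
opening: 0.0002
q [ 0.022 -0.65   2.271  0.133  0.82  -1.515] zaxis [ 0.643  0.111 -0.758] yaxis [0.028 0.986 0.167] tilt 40.7
```

View pics/s26.png

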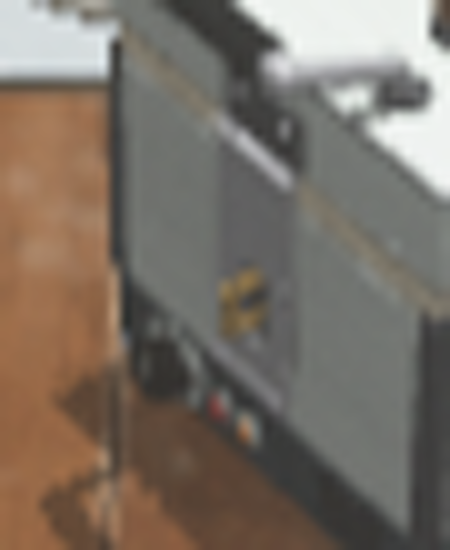

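View pics/t24.png

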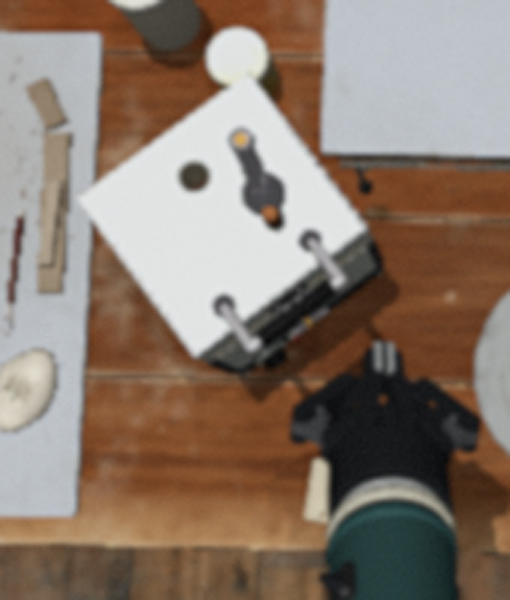

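View pics/s25.png

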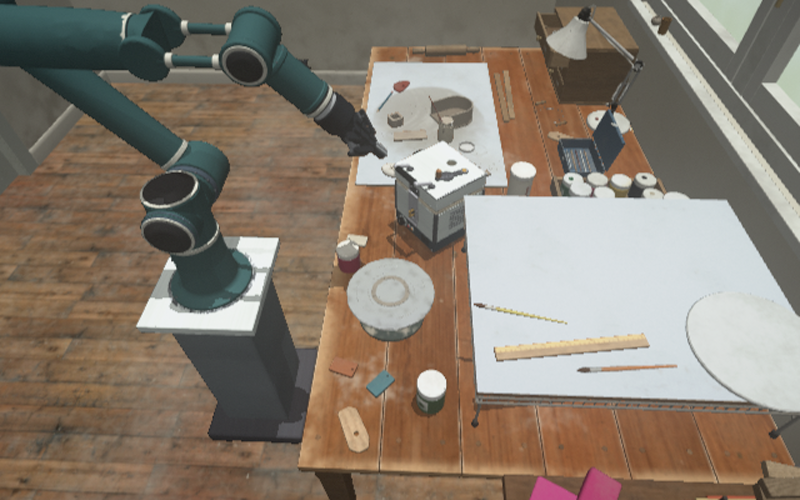

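```bash
python3 -c "
from bench import close_job
print(close_job())"
```

```text
the job is handed in; nothing more can be done
None
```

The kiln is ready and the job is handed in at about 27 s of the 64 s allowed; no verdict was reported.

- **Lid:** I pressed the handle down along its arc, at about 0.5 rad/s on the way and slower for the last few rows, until the lid seated. The handle top stopped at 256.5 mm, against 257 mm expected for fully shut.
- **Hasp:** A vertical gripper could not reach under the handle, and the moves allow no tilt command. I drove the arm past its reach limit on purpose, so it traded orientation for reach and tilted about 42°. With that tilt I swung the strap down over the staple.
    - The first push stopped at about 11 N, probably against the staple. The camera estimates then were between 0 and 0.08 rad, too close to the 0.1 rad limit.
    - A second push lower on the strap went a little further and stopped hard at about 23 N. The last picture shows the staple through the slot and the strap flat.
- **Vent cover:** I pushed the knob to about 1.2–1.3 rad, estimated from the pictures. The port is fully open in the top view.
- **Everything else:** In the last overview the arm is clear of everything and the pots and tiles look unmoved. I judged that by eye, without measuring their positions. The bowl is hidden under the shut lid, so I could not check it; nothing entered the chamber.

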